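Swap the desiccant cartridges in the olfactometer's air dryer

TASK

Change the desiccant in the air dryer: undo both quarter-turn fasteners, swing the panel open, move every spent (dark green) cartridge into the aluminium oven tray, and stand every fresh (orange) cartridge of the size that fits the sockets, 45 mm across, upright and fully home in a socket of its own; the narrower and the wider orange ones belong to other instruments and stay out on the bench. Then swing the panel gently down until it is shut, never letting it slam, and turn both fasteners back to locked. Leave the other things on the bench where they are.

Things in the scene. Friction and masses are not known exactly. Their poses are not given: they have to be found in the camera images.
- dryer: Fixed cream sheet-metal air dryer, 180 (x) by 290 (y) by 110 mm high, open at the top under its panel; origin at the centre of its underside, front (gauge, switch, vents) towards -x. Walls 4 mm. Inside, a deck with its top 20 mm above the origin carries three black funnel sockets in a row along y, 80 mm apart
- bay0 (a point): Centre of the deck floor in the dryer's right (-y) socket (20 mm above the bench), where a cartridge's underside centre comes to rest; the socket is a funnel collar 26 mm high, 48 mm inside diameter at the floor and 55 mm at the mouth, 63 mm outside. Axes as the dryer's; the socket centres lie midway between the front and back walls
- bay1 (a point): Centre of the deck floor in the dryer's middle socket (20 mm above the bench), where a cartridge's underside centre comes to rest; the socket is a funnel collar 26 mm high, 48 mm inside diameter at the floor and 55 mm at the mouth, 63 mm outside. Axes as the dryer's; the socket centres lie midway between the front and back walls
- bay2 (a point): Centre of the deck floor in the dryer's left (+y) socket (20 mm above the bench), where a cartridge's underside centre comes to rest; the socket is a funnel collar 26 mm high, 48 mm inside diameter at the floor and 55 mm at the mouth, 63 mm outside. Axes as the dryer's; the socket centres lie midway between the front and back walls
- panel (a joint): Dark blue top panel, 177 x 290 x 4 mm: 0 shut, grows as the front edge swings up and back, 1.57 upright, stop at 1.85 rad. Hinge axis along the dryer's y on the panel's underside, 88 mm behind (+x) the dryer's origin, 110 mm up. Stiff: stays at any angle; about 6 N at the handle moves it. While a fastener is locked its tongue catches under the case: the panel lifts under 0.03 rad
- panel_handle (a point): Middle of the panel's steel bow handle: a round bar 10 mm thick, 96 mm long, parallel to the hinge, 30 mm above the panel's outer face (clear gap 25 mm) and 150 mm from the hinge; panel edge 27 mm in front of it. The point's axes turn with the panel
- cam_left (a joint): Red wing of the left (+y) quarter-turn fastener, near the panel's front corner: 0 is locked (wing across the front edge, its white dot towards the front), 1.57 rad is unlocked (wing parallel to the front edge); grows counter-clockwise seen from above, stops at both ends, moves with about 0.06 N m and stays where it is left
- cam_right (a joint): The same for the right (-y) fastener
- cam_left_grip (a point): On the left fastener's axis, at the height to grip: the wing is 34 mm long, 9 mm thick, and stands from 5.5 to 23.5 mm above the panel's outer face; this point is 16 mm above that face. The point turns with the wing; its x axis lies along the wing, away from the white dot. The fasteners are 105 mm to either side of the handle's middle
- cam_right_grip (a point): The same for the right fastener
- spent0: Spent cartridge, dark green beads (up to two of the three are present, each standing in a dryer socket at first, hidden under the panel), 45 mm in diameter, 62 mm tall, with black end rims; origin at the centre of its underside, z up along its axis; about 90 g
- spent1: Spent cartridge, dark green beads (up to two of the three are present, each standing in a dryer socket at first, hidden under the panel), 45 mm in diameter, 62 mm tall, with black end rims; origin at the centre of its underside, z up along its axis; about 90 g
- spent2: Spent cartridge, dark green beads (up to two of the three are present, each standing in a dryer socket at first, hidden under the panel), 45 mm in diameter, 62 mm tall, with black end rims; origin at the centre of its underside, z up along its axis; about 90 g
- fresh0: Fresh cartridge of the right size, orange beads (two or three are present, standing on the bench at the left), 45 mm in diameter, 62 mm tall, with black end rims; origin at the centre of its underside, z up along its axis; about 90 g
- fresh1: Fresh cartridge of the right size, orange beads (two or three are present, standing on the bench at the left), 45 mm in diameter, 62 mm tall, with black end rims; origin at the centre of its underside, z up along its axis; about 90 g
- fresh2: Fresh cartridge of the right size, orange beads (two or three are present, standing on the bench at the left), 45 mm in diameter, 62 mm tall, with black end rims; origin at the centre of its underside, z up along its axis; about 90 g
- narrow: Look-alike orange cartridge that is too narrow, 35 mm in diameter, 62 mm tall, with black end rims; origin at the centre of its underside, z up along its axis
- wide: Look-alike orange cartridge that is too wide, 56 mm in diameter, 62 mm tall, with black end rims; origin at the centre of its underside, z up along its axis
- tray: Fixed low aluminium oven tray on the right, 200 (x) by 130 (y) by 22 mm high, walls and floor 3 mm thick; origin at the centre of its underside
- amber_bottle: Small amber bottle, 42 mm in diameter, 85 mm tall, standing among the cartridges; origin at the centre of its underside. Leave it alone
- petri_dish: Closed Petri dish, 56 mm in diameter, 14 mm high, lying among the cartridges; origin at the centre of its underside. Leave it alone
- dispenser: Clear bottle, 66 mm in diameter, 150 mm tall, at the back; origin at the centre of its underside. Leave it alone
- slide_box: Wooden slide box, 90 by 160 by 35 mm, at the back; origin at the centre of its underside. Leave it alone
- vial_rack: Wooden rack with four vials, 60 by 160 mm, 90 mm tall, at the back; origin at the centre of its underside. Leave it alone
Things that resemble listed ones, but are neither listed nor needed, are in the scene too. Leave any blue look-alike of the narrow alone.

How it is judged (in metres and radians):
On the way, in this order (a step that is already met when the one before it is completed fails the run):
1. both fasteners turned to unlocked, the panel still shut (value of joint each of cam_left, cam_right above 1.3 rad and value of joint panel below 0.06 rad), for 0.1 s.
2. the panel swung open to 1.2 rad or more (value of joint panel above 1.2 rad), for 0.2 s.
3. every spent cartridge in the tray and every fresh 45 mm cartridge seated in a socket (x of spent0 in the frame of tray between -0.1 and 0.1 m and y of spent0 in the frame of tray between -0.065 and 0.065 m and z of each of spent0, spent1, spent2 in the frame of tray below 0.045 m and x of spent1 in the frame of tray between -0.1 and 0.1 m and y of spent1 in the frame of tray between -0.065 and 0.065 m and x of spent2 in the frame of tray between -0.1 and 0.1 m and y of spent2 in the frame of tray between -0.065 and 0.065 m and ((horizontal distance between fresh0 and bay0 below 0.006 m and z of fresh0 in the frame of bay0 below 0.005 m and angle between fresh0's own z axis and vertical below 0.1 rad) or (horizontal distance between fresh0 and bay1 below 0.006 m and z of fresh0 in the frame of bay1 below 0.005 m and angle between fresh0's own z axis and vertical below 0.1 rad) or (horizontal distance between fresh0 and bay2 below 0.006 m and z of fresh0 in the frame of bay2 below 0.005 m and angle between fresh0's own z axis and vertical below 0.1 rad)) and ((horizontal distance between fresh1 and bay0 below 0.006 m and z of fresh1 in the frame of bay0 below 0.005 m and angle between fresh1's own z axis and vertical below 0.1 rad) or (horizontal distance between fresh1 and bay1 below 0.006 m and z of fresh1 in the frame of bay1 below 0.005 m and angle between fresh1's own z axis and vertical below 0.1 rad) or (horizontal distance between fresh1 and bay2 below 0.006 m and z of fresh1 in the frame of bay2 below 0.005 m and angle between fresh1's own z axis and vertical below 0.1 rad)) and ((horizontal distance between fresh2 and bay0 below 0.006 m and z of fresh2 in the frame of bay0 below 0.005 m and angle between fresh2's own z axis and vertical below 0.1 rad) or (horizontal distance between fresh2 and bay1 below 0.006 m and z of fresh2 in the frame of bay1 below 0.005 m and angle between fresh2's own z axis and vertical below 0.1 rad) or (horizontal distance between fresh2 and bay2 below 0.006 m and z of fresh2 in the frame of bay2 below 0.005 m and angle between fresh2's own z axis and vertical below 0.1 rad))), for 0.2 s.
4. the panel shut again (value of joint panel below 0.03 rad), for 0.2 s.
5. both fasteners turned back to locked (value of joint each of cam_left, cam_right below 0.25 rad), for 0.2 s.
At the end, for the whole second after the job is handed in: Fasteners within 0.25 rad of locked, panel under 0.03 rad; all spent cartridges in the tray; all fresh 45 mm ones upright (0.1 rad) in sockets, within 6 mm of centre and 5 mm of the floor; narrow and wide ones on the bench, over 120 mm from the dryer's centre; all at rest (all of step 3 and all of step 5 and value of joint panel below 0.03 rad and horizontal distance between each of narrow, wide and dryer above 0.12 m and linear speed of each of spent0, spent1, spent2, fresh0, fresh1, fresh2 below 0.02 m/s and height (world z) of each of narrow, wide below 0.04 m); the robot touches nothing.
It fails at once if a bystander (amber bottle, Petri dish, dispenser, slide box, vial rack) pushed more than 40 mm away or lifted (distance of any of amber_bottle, petri_dish, dispenser, slide_box, vial_rack from where it was at the start of the episode above 0.04 m).
It fails at once if the panel slammed: closing faster than 3 rad/s (velocity of joint panel below -3 rad/s).
Of spent0, spent1, spent2 only 1 to 2 are there at a start; the rules pass over those that are not, and their reading is None.
Of fresh0, fresh1, fresh2 only 2 to 3 are there at a start; the rules pass over those that are not, and their reading is None.
At some moment in a run one of fresh0, fresh1, fresh2, narrow, wide may be knocked a few centimetres aside while the robot is not near it.
It also fails if it takes over 210 s, if anything falls off the work surface, if the arm or the gripper's body presses on something with over 40 N, if the wrist force passes 120 N, or if a joint passes its speed limit or range.

ROBOT

A 6-joint arm with a two-finger parallel gripper is mounted at the origin on the work surface. World frame = base frame: x ahead of the robot, y to its left, z up, the work surface at z = 0. Lengths are in mm, angles in rad, forces in N, time in s.
With the tool pointing down it reaches from about 350 to 975 mm from the base axis. Payload 7.1 kg.
Tool frame: the origin (TCP) lies at the very end of the fingers, on their centre line; the grasp point (between the pads) lies 19 mm behind it (ctrl.tcp_to_grasp is the distance from the TCP to the grasp point, in mm); z points along the fingers, x is the direction in which the jaws open and shut, and the axes are right-handed (so a half turn about z gives the same grasp; the last joint's range is limited). The gripper opens to 88 mm and grips with 3 to 60 N. Pads are 20 mm wide; open, the fingers measure 115 mm over their backs; the gripper's body (75 mm by 178 mm) begins 61 mm behind the grasp point.
Start: joints at [1.133, 0.423, 1.63, -0, 1.089, -0.019], TCP at [254.133, 570.983, 222.675] pointing down, gripper open.
Joint ranges: [-3, 3], [-0.9, 2.11], [0.09, 2.58], [-1.31, 4.45], [0.11, 2.69], [-2.54, 2.54]. Speed limits (rad/s): [2.39, 2.39, 3.01, 3.14, 3.14, 3.14].

INTERFACE

Orientations are given as a rotation vector (axis times angle).
In Python, from workcell import get_obs, viewer, ctrl, masks_of gives the robot as it stands. The module is installed in compiled form; this text tells all that it offers.
- The arm moves only by the shell command python3 -m inch 'ROWS'. ROWS is JSON, a list of rows, each an object of numbers: "tx", "ty", "tz": the shift along the tool's x, y, z in cm; "ax", "ay", "az": the turn, a rotation vector about the tool's x, y, z in degrees; "jaw": the opening, from 0 (shut) to 1 (fully open). In form: [{"tx": .., "ty": .., "tz": .., "ax": .., "ay": .., "az": .., "jaw": ..}, ...]. A call has 1 to 12 rows; each row shifts and turns the commanded pose from where the row before left it, along the tool's axes as they then stand; what a row does not reach is not made up. A row lasts 1/8 s, in which the tool goes at most 62.5 mm and 10.7 degrees, less where a joint would pass 70% of its speed; a pose out of reach is approached as far as the arm can. A call is refused whole if a number of a shift passes 6.25 or a number of a turn 10.7, either way. A call with a gripper value outside its range is refused whole. The fingers move at their own pace and stop on an object; the grip force is fixed at half the most. Time passes only in rows, so rows that do not move let the fingers close. It gives the time, the measured TCP pose, the force and the opening at its end, in the units of the state.
- get_obs(): the state, without advancing time (a new reading comes with each control period).
- viewer.get_image(name): name is "scene" or "top" or "wrist"; returns (picture, depth): 420x560x3 uint8, red, green, blue; 420x560 float32, mm along the optical axis (not along the pixel's ray), 0 where there is no reading.
- viewer.get_calibration(name): a dict with "fx", "fy", "cx", "cy" (pixels), "distortion" ([k1, k2, p1, p2, k3] as OpenCV has them; the pictures are not rectified), "rvec" (rotation vector, rad) and "tvec" (3), from world to camera coordinates, as OpenCV has them. Camera axes: x right, y down, z forward; pixel columns grow to the right and rows downward; lengths in mm; the calibration is good to about 2 mm. A picture is of the moment at which its call begins: read the wrist's pose just before it. get_calibration takes no time and is no camera call; for the wrist camera it gives the pose at the moment of the call.
- ctrl.close_job(): hands the job in, once; it reports no verdict.
Trained networks look in the newest picture that a camera, given by its name, has taken for a name from the list of things; names that differ only in an ending like _2 or _b are one class to them, and where a whole thing is asked for, a point or a joint stands for the part that bears it (a point fixed in the world has none). Each returns a list of dicts, best first, with "score" (0 to 1); they miss things now and then, are a little off and sometimes report something else, mostly with a low value. They report only what shows in the picture. A call takes as long as a camera call. They do not tell look-alikes from the thing itself.
- masks_of(camera, thing): "pixels" (420x560 bool, what is visible of it) and "location" ([column, row] in pixels, amid what is visible of it).
The state is a dict: "t": time; "qpos": joint angles; "qvel": joint speeds; "joint_torque": joint torques, N m; "ee_pos": TCP position; "orientation": TCP orientation; "ft_force": force on the tool from outside, world axes, zero at the start; "moment": the same for the moment, N m; "width": finger opening in mm.
Only numpy, scipy, OpenCV 4.12 (cv2) and the standard library are available. Lean on these libraries where they do the work, as an engineer would, in place of code of your own. Each camera call takes 0.05 s, during which the arm holds its last target. There are 200 camera calls.

## Working session

There is one attempt and no reset: what is moved stays moved. The work goes in short steps, Python scripts to look and compute and a shell command to move; the robot and the scene stay as the last step left them, time stands still between calls to the robot, and variables do not carry over. Pictures are saved under pics/ and viewed, about 12 in all and at most 16, crops included, and the job is handed in when it is done.

```bash
mkdir -p pics; cat > h.py <<'E'
import numpy as np, cv2
from scipy.spatial.transform import Rotation as R
from workcell import get_obs, viewer, ctrl, masks_of
def cal(n):
    c=viewer.get_calibration(n); K=np.array([[c['fx'],0,c['cx']],[0,c['fy'],c['cy']],[0,0,1.]])
    return K,np.array(c['distortion']),R.from_rotvec(np.ravel(c['rvec'])).as_matrix(),np.ravel(c['tvec'])
def cloud(n,px,depth,C=None):
    "px Nx2 (col,row) -> world points"
    K,d,Rm,t=C or cal(n); px=np.asarray(px,float).reshape(-1,2)
    u=cv2.undistortPoints(px.reshape(-1,1,2),K,d).reshape(-1,2)
    z=depth[px[:,1].astype(int),px[:,0].astype(int)]
    P=np.c_[u*z[:,None],z]; return ((P-t)@Rm)[z>0]
def onplane(n,px,h,C=None):
    K,d,Rm,t=C or cal(n); u=cv2.undistortPoints(np.asarray(px,float).reshape(-1,1,2),K,d).reshape(-1,2)
    D=np.c_[u,np.ones(len(u))]@Rm; o=-Rm.T@t
    return o+D*((h-o[2])/D[:,2])[:,None]
def snap(n,f=None):
    C=cal(n); im,dp=viewer.get_image(n)
    if f: cv2.imwrite('pics/'+f,im[:,:,::-1])
    return im,dp,C
def goto(p,yaw=None):
    "shift in tool cm to world TCP p; az deg to put jaw axis at yaw deg"
    o=get_obs(); Rm=R.from_rotvec(o['orientation']).as_matrix()
    s=Rm.T@(np.array(p)-o['ee_pos'])/10
    print('TCP',np.round(o['ee_pos'],1),'shift cm',np.round(s,2),'jawaxis deg',round(np.degrees(np.arctan2(Rm[1,0],Rm[0,0])),1),'z',np.round(Rm[:,2],3),'w',round(o['width'],1),'t',round(o['t'],2))
E
python3 - <<'E'
from h import *
o=get_obs();print(o); goto(o['ee_pos'])
a=snap('scene','s0.png');b=snap('top','t0.png')
im,dp,C=b
for th in ['dryer','panel_handle','cam_left_grip','cam_right_grip','fresh0','narrow','wide','tray','amber_bottle','petri_dish','dispenser','slide_box','vial_rack']:
    for m in masks_of('top',th)[:8]:
        if m['score']<.3: continue
        r,c=np.nonzero(m['pixels']); P=cloud('top',np.c_[c,r],dp,C)
        if len(P)==0: continue
        top=P[P[:,2]>P[:,2].max()-8]
        print(th,round(m['score'],2),np.round(m['location']),'n',len(r),'med',np.round(np.median(P,0)),'min',np.round(np.percentile(P,2,0)),'max',np.round(np.percentile(P,98,0)))
E
```

```text
{'t': 0.0, 'qpos': array([ 1.13298637e+00,  4.23864750e-01,  1.63069597e+00, -1.14096334e-05,
        1.08862213e+00, -1.89812014e-02]), 'qvel': array([-7.99842848e-07,  1.09567198e-03, -3.03625578e-04,  4.07705850e-04,
        1.04761855e-04,  8.57241881e-05]), 'joint_torque': array([-1.37066447e-03, -5.44607484e+01, -2.73669702e+01,  6.43134350e-02,
        2.25946424e-02, -1.02303331e-04]), 'ee_pos': array([253.90766216, 570.47425367, 221.88443875]), 'orientation': array([ 2.63400095e+00,  1.71064427e+00, -2.11134441e-03]), 'ft_force': array([-0.11747767,  0.23565293,  0.64606969]), 'moment': array([-0.01579921, -0.00168213, -0.00661338]), 'width': 87.60736877952209}
TCP [253.9 570.5 221.9] shift cm [0. 0. 0.] jawaxis deg 66.0 z [-0.001 -0.001 -1.   ] w 87.6 t 0.0
dryer 0.94 [325. 240.] n 7350 med [519. -81. 115.] min [ 422. -226.    2.] max [683.  53. 141.]
panel_handle 0.66 [328. 239.] n 6532 med [518. -87. 115.] min [ 427. -225.  111.] max [609.  50. 146.]
panel_handle 0.54 [412. 179.] n 617 med [ 697. -332.   99.] min [ 677. -374.    0.] max [ 736. -313.  153.]
fresh0 0.79 [23
[... 547 characters left out ...]
]
amber_bottle 0.47 [203. 244.] n 185 med [515. 275.  59.] min [498. 260.  18.] max [536. 298.  88.]
petri_dish 0.72 [205. 280.] n 275 med [412. 272.  14.] min [388. 248.   6.] max [438. 298.  19.]
dispenser 0.93 [410. 179.] n 572 med [ 697. -332.  100.] min [ 677. -368.    9.] max [ 731. -313.  153.]
slide_box 0.96 [353. 161.] n 1583 med [ 773. -182.   35.] min [ 721. -263.    2.] max [ 825. -103.   40.]
slide_box 0.46 [327. 241.] n 7204 med [519. -83. 115.] min [ 422. -226.   13.] max [665.  50. 142.]
slide_box 0.44 [291. 254.] n 80 med [475.  23. 125.] min [461.  11. 116.] max [489.  33. 141.]
vial_rack 0.78 [206. 170.] n 1237 med [732. 273.  51.] min [707. 197.   3.] max [771. 356.  93.]
```

```bash
python3 - <<'E'
import cv2
a=cv2.imread('pics/t0.png')[120:330,110:510]
cv2.imwrite('pics/t0c.png',cv2.resize(a,None,fx=2,fy=2,interpolation=cv2.INTER_CUBIC))
E
```

```text
(no output)
```

View pics/t0c.png

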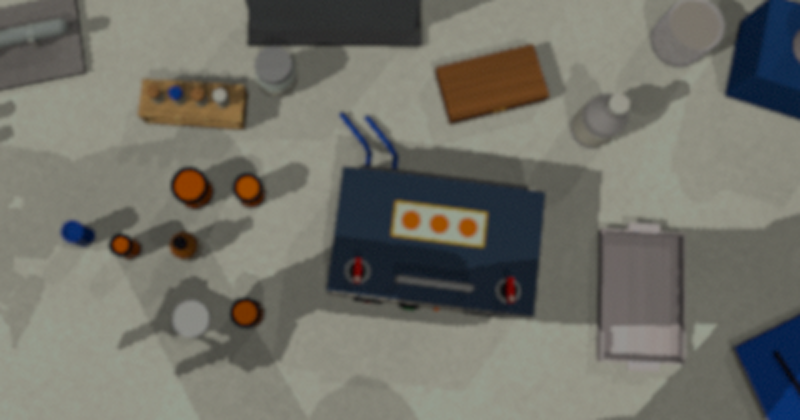

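View pics/s0.png

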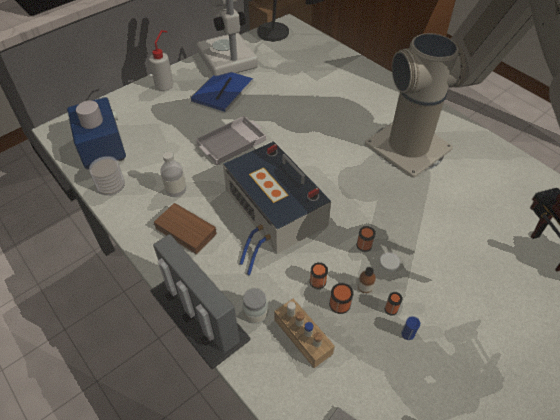

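Top view: fasteners at crop (357,270) and (510,290), handle between them. There are two fresh cartridges at (248,188) and (246,313), the wide one at (190,186), narrow at (122,245), and a blue look-alike at (77,233). Next I fit the panel rectangle.

```bash
python3 - <<'E'
from h import *
im,dp,C=snap('top')
g=np.mgrid[0:420,0:560]; px=np.c_[g[1].ravel(),g[0].ravel()]
px=px[dp[px[:,1],px[:,0]]>0]
P=cloud('top',px,dp,C)
s=(P[:,2]>105)&(P[:,2]<120)&(P[:,0]>380)&(P[:,0]<650)&(P[:,1]>-260)&(P[:,1]<90)
Q=P[s][:,:2].astype(np.float32); print(len(Q),np.median(P[s][:,2]))
print(cv2.minAreaRect(Q)); print(cv2.boxPoints(cv2.minAreaRect(Q)))
s2=(P[:,2]>130)&(P[:,2]<160)&(P[:,0]>400)&(P[:,0]<520)&(P[:,1]>-260)&(P[:,1]<60)
H=P[s2]; print(len(H)); print(cv2.minAreaRect(H[:,:2].astype(np.float32)),np.median(H,0))
hsv=cv2.cvtColor(im,cv2.COLOR_RGB2HSV)
red=((hsv[...,0]<6)|(hsv[...,0]>172))&(hsv[...,1]>140)&(hsv[...,2]>70)
r,c=np.nonzero(red); W=onplane('top',np.c_[c,r],136.,C)
for lo,hi in ((-20,60),(-240,-140)):
    k=(W[:,0]>400)&(W[:,0]<520)&(W[:,1]>lo)&(W[:,1]<hi); print(k.sum(),W[k].mean(0))
E
```

```text
6361 115.03518963077394
((521.4249877929688, -88.40803527832031), (290.3536376953125, 184.98179626464844), 82.3945541381836)
[[ 410.5335   -220.0665  ]
 [ 593.888    -244.54895 ]
 [ 632.31647    43.250427]
 [ 448.96198    67.73288 ]]
231
((461.8788146972656, -80.46202087402344), (217.68572998046875, 32.51698684692383), 82.413330078125) [458.52576273 -81.51226824 146.95251828]
33 [480.64851375  23.88243669 136.        ]
28 [ 453.09538683 -183.71282984  136.        ]
```

```bash
python3 - <<'E'
from h import *
goto((440,-80,380))
E
```

```text
TCP [254.1 571.  222.7] shift cm [-51.91  43.45 -15.73] jawaxis deg 66.0 z [-0. -0. -1.] w 87.9 t 0.8
```

```bash
python3 -m inch '[{"tx":-4,"ty":3.3,"tz":-3.2},{"tx":-4,"ty":3.3,"tz":-3.2},{"tx":-4,"ty":3.3,"tz":-3.2},{"tx":-4,"ty":3.3,"tz":-3.2},{"tx":-4,"ty":3.3,"tz":-3},{"tx":-4,"ty":3.3},{"tx":-4,"ty":3.3},{"tx":-4,"ty":3.3},{"tx":-4,"ty":3.3},{"tx":-4,"ty":3.3},{"tx":-4,"ty":3.3},{"tx":-4,"ty":3.3}]' && python3 -m inch '[{"az":10.5,"tx":-3,"ty":3},{"az":10.5},{"az":10.5},{"az":10.5},{"az":10.5},{"az":10.5},{"az":10.5},{"az":10.5},{"az":10.5},{"az":10.5},{"az":10.5},{"az":10.5}]' && python3 -m inch '[{"az":10.5},{"az":10.5},{"az":10.5},{"az":6},{}]'; python3 - <<'E'
from h import *
goto((440,-80,380)); print(get_obs()['qpos'].round(2))
snap('wrist','w1.png')
for th in ['cam_left_grip','cam_right_grip','panel_handle']:
    for m in masks_of('wrist',th)[:3]: print(th,m['score'],m['location'])
E
```

```text
TCP [254.1 571.  222.7] shift cm [-51.91  43.45 -15.73] jawaxis deg 66.0 z [-0. -0. -1.] w 87.9 t 0.8
[ 1.13  0.42  1.63  0.    1.09 -0.02]$[0]: bad value
```

View pics/w1.png

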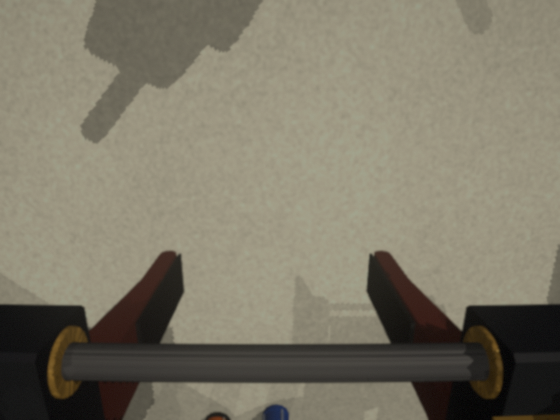

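The wrist picture shows only bare bench: the move was refused because every key is required. I'll send it again with all keys.

```bash
python3 -m inch '[{"tx":-4,"ty":3.3,"tz":-3.2,"ax":0,"ay":0,"az":0,"jaw":1},{"tx":-4,"ty":3.3,"tz":-3.2,"ax":0,"ay":0,"az":0,"jaw":1},{"tx":-4,"ty":3.3,"tz":-3.2,"ax":0,"ay":0,"az":0,"jaw":1},{"tx":-4,"ty":3.3,"tz":-3.2,"ax":0,"ay":0,"az":0,"jaw":1},{"tx":-4,"ty":3.3,"tz":-3,"ax":0,"ay":0,"az":0,"jaw":1},{"tx":-4,"ty":3.3,"tz":0,"ax":0,"ay":0,"az":0,"jaw":1},{"tx":-4,"ty":3.3,"tz":0,"ax":0,"ay":0,"az":0,"jaw":1},{"tx":-4,"ty":3.3,"tz":0,"ax":0,"ay":0,"az":0,"jaw":1},{"tx":-4,"ty":3.3,"tz":0,"ax":0,"ay":0,"az":0,"jaw":1},{"tx":-4,"ty":3.3,"tz":0,"ax":0,"ay":0,"az":0,"jaw":1},{"tx":-4,"ty":3.3,"tz":0,"ax":0,"ay":0,"az":0,"jaw":1},{"tx":-4,"ty":3.3,"tz":0,"ax":0,"ay":0,"az":0,"jaw":1}]' && python3 -m inch '[{"tx":-3,"ty":3,"tz":0,"ax":0,"ay":0,"az":10.5,"jaw":1},{"tx":0,"ty":0,"tz":0,"ax":0,"ay":0,"az":10.5,"jaw":1},{"tx":0,"ty":0,"tz":0,"ax":0,"ay":0,"az":10.5,"jaw":1},{"tx":0,"ty":0,"tz":0,"ax":0,"ay":0,"az":10.5,"jaw":1},{"tx":0,"ty":0,"tz":0,"ax":0,"ay":0,"az":10.5,"jaw":1},{"tx":0,"ty":0,"tz":0,"ax":0,"ay":0,"az":10.5,"jaw":1},{"tx":0,"ty":0,"tz":0,"ax":0,"ay":0,"az":10.5,"jaw":1},{"tx":0,"ty":0,"tz":0,"ax":0,"ay":0,"az":10.5,"jaw":1},{"tx":0,"ty":0,"tz":0,"ax":0,"ay":0,"az":10.5,"jaw":1},{"tx":0,"ty":0,"tz":0,"ax":0,"ay":0,"az":10.5,"jaw":1},{"tx":0,"ty":0,"tz":0,"ax":0,"ay":0,"az":10.5,"jaw":1},{"tx":0,"ty":0,"tz":0,"ax":0,"ay":0,"az":10.5,"jaw":1}]' && python3 -m inch '[{"tx":0,"ty":0,"tz":0,"ax":0,"ay":0,"az":10.5,"jaw":1},{"tx":0,"ty":0,"tz":0,"ax":0,"ay":0,"az":10.5,"jaw":1},{"tx":0,"ty":0,"tz":0,"ax":0,"ay":0,"az":10.5,"jaw":1},{"tx":0,"ty":0,"tz":0,"ax":0,"ay":0,"az":6,"jaw":1},{"tx":0,"ty":0,"tz":0,"ax":0,"ay":0,"az":0,"jaw":1}]'; python3 - <<'E'
from h import *
goto((440,-80,380)); print(get_obs()['qpos'].round(2))
im,dp,C=snap('wrist','w2.png')
o=-C[2].T@C[3]; print('cam',o,'fwd',C[2][2],'x',C[2][0])
for th in ['cam_left_grip','cam_right_grip','panel_handle']:
    for m in masks_of('wrist',th)[:3]: print(th,m['score'],m['location'])
E
```

```text
t: 2.5
ee_pos: [420.9, -30.3, 381.0]
orientation: [2.634, 1.711, 0.001]
ft_force: [0.8, 0.2, -0.4]
width: 87.6
t: 4.0
ee_pos: [435.8, -68.2, 380.8]
orientation: [-2.716, 1.579, -0.0]
ft_force: [-0.3, -0.2, -0.1]
width: 87.6
t: 4.62
ee_pos: [435.9, -68.2, 380.8]
orientation: [-2.073, 2.361, -0.0]
ft_force: [-0.5, 0.7, 0.5]
width: 87.9
TCP [435.9 -68.2 380.8] shift cm [ 1.12 -0.56  0.08] jawaxis deg -97.4 z [ 0. -0. -1.] w 87.9 t 4.62
[-0.18 -0.02  1.82 -0.    1.34  1.52]
cam [514.95283962 -77.73859533 542.7469646 ] fwd [-0.28637984  0.03828688 -0.95735088] x [-1.30095327e-01 -9.91501217e-01 -7.36203639e-04]
cam_left_grip 0.69 [185.5, 144.6]
cam_left_grip 0.4 [375.0, 142.2]
cam_right_grip 0.89 [376.2, 142.4]
cam_right_grip 0.43 [52.5, 201.1]
panel_handle 0.67 [281.6, 86.2]
```

View pics/w2.png

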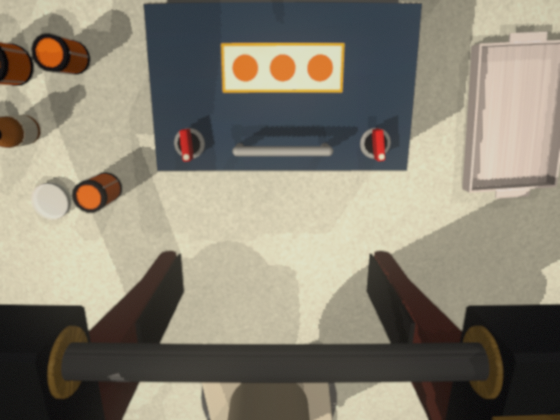

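The wings are at (186,144) and (379,144) with white dots toward the front, and the handle at (282,151). Now to measure the axes.

```bash
python3 - <<'E'
from h import *
im,dp,C=snap('wrist')
hsv=cv2.cvtColor(im,cv2.COLOR_RGB2HSV); H,S,V=hsv[...,0].astype(int),hsv[...,1],hsv[...,2]
for c0 in (188,378):
    r,c=np.mgrid[120:166,c0-22:c0+22]; r=r.ravel();c=c.ravel()
    red=(((H[r,c]<6)|(H[r,c]>172))&(S[r,c]>120)&(V[r,c]>60))|((V[r,c]>150)&(S[r,c]<90)&(r>150)&(abs(c-c0)<7))
    W=onplane('wrist',np.c_[c,r][red],137.5,C); print(red.sum(),cv2.minAreaRect(W[:,:2].astype(np.float32)))
    ring=(V[r,c]>75)&(S[r,c]<110)&~red
    W=onplane('wrist',np.c_[c,r][ring],116,C); print('ring',ring.sum(),cv2.minEnclosingCircle(W[:,:2].astype(np.float32)))
r,c=np.mgrid[140:160,225:340];r=r.ravel();c=c.ravel();k=(V[r,c]>100)
W=onplane('wrist',np.c_[c,r][k],149,C);print('handle',cv2.minAreaRect(W[:,:2].astype(np.float32)))
# dryer panel corners by depth
P=cloud('wrist',np.c_[np.tile(np.arange(560),180),np.repeat(np.arange(180),560)],dp,C)
s=(P[:,2]>109)&(P[:,2]<119)&(P[:,0]<640)&(abs(P[:,1]+85)<190); print(cv2.boxPoints(cv2.minAreaRect(P[s][:,:2].astype(np.float32))),np.median(P[s][:,2]))
for n in ('tray',): 
    for m in masks_of('wrist',n)[:1]: print(n,m['location'])
E
```

```text
349 ((479.2967529296875, 23.731950759887695), (13.785910606384277, 34.28459548950195), 87.35950469970703)
ring 676 ((475.50970458984375, 28.63142967224121), 32.36867141723633)
364 ((452.6369934082031, -180.32235717773438), (13.905847549438477, 34.54885482788086), 87.10809326171875)
ring 1088 ((451.8233642578125, -186.31805419921875), 36.32636260986328)
handle ((460.53546142578125, -77.84883117675781), (104.47052764892578, 9.430855751037598), 82.57498168945312)
[[ 413.7414   -219.17606 ]
 [ 593.25665  -242.48975 ]
 [ 630.7398     46.130463]
 [ 451.22455    69.44415 ]] 114.57679927293371
tray [513.3, 115.9]
```

```bash
python3 -c "
from h import *
goto((479,26,180))"
```

```text
TCP [435.9 -68.2 380.7] shift cm [-9.9  -3.05 20.07] jawaxis deg -97.4 z [ 0. -0. -1.] w 88.0 t 4.92
```

```bash
python3 -m inch '[{"tx":-3.3,"ty":-1,"tz":4,"ax":0,"ay":0,"az":0,"jaw":0.4},{"tx":-3.3,"ty":-1,"tz":4,"ax":0,"ay":0,"az":0,"jaw":0.4},{"tx":-3.3,"ty":-1.05,"tz":4,"ax":0,"ay":0,"az":0,"jaw":0.4},{"tx":0,"ty":0,"tz":4,"ax":0,"ay":0,"az":0,"jaw":0.4},{"tx":0,"ty":0,"tz":4,"ax":0,"ay":0,"az":0.2,"jaw":0.4},{"tx":0,"ty":0,"tz":0,"ax":0,"ay":0,"az":0,"jaw":0.4}]'; python3 - <<'E'
from h import *
goto((479,26,122)); im,dp,C=snap('wrist','w3.png')
print(masks_of('wrist','cam_left_grip')[:1])
E
```

```text
t: 5.68
ee_pos: [477.0, 26.0, 178.4]
orientation: [2.065, -2.361, -0.006]
ft_force: [0.0, 0.0, -0.1]
width: 35.9
TCP [477.   26.  178.4] shift cm [-0.03 -0.23  5.64] jawaxis deg -97.7 z [-0.006 -0.    -1.   ] w 35.9 t 5.67
[{'location': [277.0, 227.6], 'score': 0.76, 'pixels': array([[False, False, False, ..., False, False, False],
       [False, False, False, ..., False, False, False],
       [False, False, False, ..., False, False, False],
       ...,
       [False, False, False, ..., False, False, False],
       [False, False, False, ..., False, False, False],
       [False, False, False, ..., False, False, False]], shape=(420, 560))}]
```

View pics/w3.png

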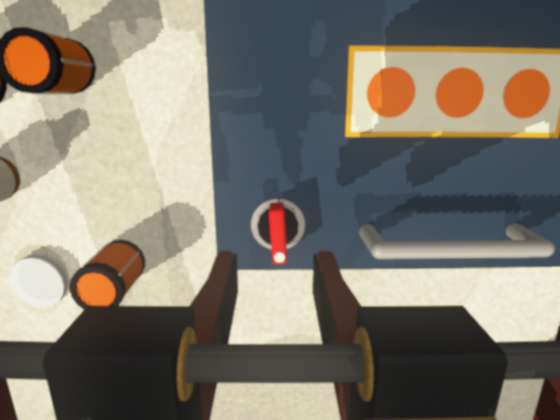

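Wing at (278,205–258) with its ring centred on (278,224), midway between the fingers. I'll cross-check the axis position.

```bash
python3 -c "
from h import *
C=cal('wrist'); print(onplane('wrist',[[278,224]],116.,C),onplane('wrist',[[278,203],[279,258]],137.5,C))"
```

```text
[[481.83046533  24.609692   116.        ]] [[501.56502624  22.1412759  137.5       ]
 [467.87226373  26.02380054 137.5       ]]
```

```bash
python3 -m inch '[{"tx":0.1,"ty":-0.4,"tz":2,"ax":0,"ay":0,"az":0,"jaw":0.4},{"tx":0,"ty":0,"tz":2,"ax":0,"ay":0,"az":0,"jaw":0.4},{"tx":0,"ty":0,"tz":1.6,"ax":0,"ay":0,"az":0,"jaw":0.4},{"tx":0,"ty":0,"tz":0,"ax":0,"ay":0,"az":0,"jaw":0.4},{"tx":0,"ty":0,"tz":0,"ax":0,"ay":0,"az":0,"jaw":0},{"tx":0,"ty":0,"tz":0,"ax":0,"ay":0,"az":0,"jaw":0},{"tx":0,"ty":0,"tz":0,"ax":0,"ay":0,"az":0,"jaw":0},{"tx":0,"ty":0,"tz":0,"ax":0,"ay":0,"az":0,"jaw":0}]'; python3 -c "
from h import *
goto((482,25,122)); print(get_obs()['moment'])"
```

```text
t: 6.78
ee_pos: [483.1, 23.6, 125.2]
orientation: [2.068, -2.364, 0.002]
ft_force: [-0.2, -5.9, 4.4]
width: 9.1
TCP [483.1  23.6 125.2] shift cm [-0.12  0.13  0.32] jawaxis deg -97.6 z [ 0.001 -0.002 -1.   ] w 9.1 t 6.78
[-1.09968577  0.25567142  0.03559051]
```

```bash
python3 -m inch '[{"tx":0,"ty":0,"tz":0,"ax":0,"ay":0,"az":-8,"jaw":0},{"tx":0,"ty":0,"tz":0,"ax":0,"ay":0,"az":-10,"jaw":0},{"tx":0,"ty":0,"tz":0,"ax":0,"ay":0,"az":-10,"jaw":0},{"tx":0,"ty":0,"tz":0,"ax":0,"ay":0,"az":-10,"jaw":0},{"tx":0,"ty":0,"tz":0,"ax":0,"ay":0,"az":-10,"jaw":0},{"tx":0,"ty":0,"tz":0,"ax":0,"ay":0,"az":-10,"jaw":0},{"tx":0,"ty":0,"tz":0,"ax":0,"ay":0,"az":-10,"jaw":0},{"tx":0,"ty":0,"tz":0,"ax":0,"ay":0,"az":-10,"jaw":0},{"tx":0,"ty":0,"tz":0,"ax":0,"ay":0,"az":-10,"jaw":0},{"tx":0,"ty":0,"tz":0,"ax":0,"ay":0,"az":-3,"jaw":0},{"tx":0,"ty":0,"tz":0,"ax":0,"ay":0,"az":0,"jaw":0}]'; python3 -c "
from h import *
goto((482,25,122)); print(get_obs()['moment'])"
```

```text
t: 8.15
ee_pos: [479.5, 27.9, 125.1]
orientation: [-3.131, 0.187, 0.011]
ft_force: [-12.7, 23.0, 16.2]
width: 8.8
TCP [479.5  27.9 125.1] shift cm [0.28 0.26 0.31] jawaxis deg -6.8 z [-0.007  0.006 -1.   ] w 8.8 t 8.15
[ 3.85375655  2.23845843 -0.28123093]
```

```bash
python3 -m inch '[{"tx":0,"ty":0,"tz":0,"ax":0,"ay":0,"az":0,"jaw":0.4},{"tx":0,"ty":0,"tz":0,"ax":0,"ay":0,"az":0,"jaw":0.4},{"tx":0,"ty":0,"tz":-3,"ax":0,"ay":0,"az":0,"jaw":0.4},{"tx":0,"ty":0,"tz":-3,"ax":0,"ay":0,"az":0,"jaw":0.4},{"tx":0,"ty":0,"tz":0,"ax":0,"ay":0,"az":0,"jaw":0.4}]'; python3 -c "
from h import *
goto((453.5,-183.5,185)); print(get_obs()['qpos'])"
```

```text
t: 8.78
ee_pos: [484.8, 24.2, 186.7]
orientation: [-3.136, 0.184, -0.008]
ft_force: [-0.7, -0.0, -0.1]
width: 35.3
TCP [484.8  24.2 186.7] shift cm [-0.68 20.99  0.15] jawaxis deg -6.7 z [ 0.005 -0.    -1.   ] w 35.3 t 8.78
[ 2.54683967e-02  2.67503012e-01  1.96522917e+00 -2.38144577e-04
  9.03874627e-01  1.42873151e-01]
```

```bash
python3 -m inch '[{"tx":-0.2,"ty":5,"tz":0,"ax":0,"ay":0,"az":0,"jaw":0.4},{"tx":-0.2,"ty":5,"tz":0,"ax":0,"ay":0,"az":0,"jaw":0.4},{"tx":-0.2,"ty":5,"tz":0,"ax":0,"ay":0,"az":0,"jaw":0.4},{"tx":-0.2,"ty":5.7,"tz":0,"ax":0,"ay":0,"az":0,"jaw":0.4},{"tx":0,"ty":0,"tz":0,"ax":0,"ay":0,"az":10.1,"jaw":0.4},{"tx":0,"ty":0,"tz":0,"ax":0,"ay":0,"az":10.1,"jaw":0.4},{"tx":0,"ty":0,"tz":0,"ax":0,"ay":0,"az":10.1,"jaw":0.4},{"tx":0,"ty":0,"tz":0,"ax":0,"ay":0,"az":10.1,"jaw":0.4},{"tx":0,"ty":0,"tz":0,"ax":0,"ay":0,"az":10.1,"jaw":0.4},{"tx":0,"ty":0,"tz":0,"ax":0,"ay":0,"az":10.1,"jaw":0.4},{"tx":0,"ty":0,"tz":0,"ax":0,"ay":0,"az":10.1,"jaw":0.4},{"tx":0,"ty":0,"tz":0,"ax":0,"ay":0,"az":10.1,"jaw":0.4}]'; python3 -m inch '[{"tx":0,"ty":0,"tz":0,"ax":0,"ay":0,"az":10.1,"jaw":0.4},{"tx":0,"ty":0,"tz":0,"ax":0,"ay":0,"az":0,"jaw":0.4},{"tx":0,"ty":0,"tz":0,"ax":0,"ay":0,"az":0,"jaw":0.4}]'; python3 - <<'E'
from h import *
goto((452.5,-182,124)); im,dp,C=snap('wrist','w4.png')
m=masks_of('wrist','cam_right_grip')[0]; r,c=np.nonzero(m['pixels']); print(m['score'],m['location'])
hsv=cv2.cvtColor(im,cv2.COLOR_RGB2HSV);H,S,V=[hsv[...,i].astype(int) for i in range(3)]
red=((H<5)|(H>174))&(S>150)&(V>90)&(np.arange(420)[:,None]<265)&(abs(np.arange(560)-280)<45)
r,c=np.nonzero(red);W=onplane('wrist',np.c_[c,r],137.5,C);print(len(r),cv2.minAreaRect(W[:,:2].astype(np.float32)))
E
```

```text
t: 10.28
ee_pos: [450.3, -180.2, 183.6]
orientation: [2.262, -2.179, -0.002]
ft_force: [-0.5, -0.9, 0.2]
width: 35.2
t: 10.65
ee_pos: [450.6, -180.2, 184.1]
orientation: [2.073, -2.36, -0.001]
ft_force: [0.5, 0.5, -0.5]
width: 35.0
TCP [ 450.6 -180.2  184.1] shift cm [ 0.15 -0.22  6.01] jawaxis deg -97.4 z [-0.001  0.    -1.   ] w 35.0 t 10.65
0.89 [278.6, 226.0]
769 ((454.68695068359375, -183.2447967529297), (36.07441711425781, 9.801665306091309), 1.2154771089553833)
```

```bash
python3 -m inch '[{"tx":0.1,"ty":-0.2,"tz":2,"ax":0,"ay":0,"az":0,"jaw":0.4},{"tx":0,"ty":0,"tz":2,"ax":0,"ay":0,"az":0,"jaw":0.4},{"tx":0,"ty":0,"tz":2,"ax":0,"ay":0,"az":0,"jaw":0.4},{"tx":0,"ty":0,"tz":0,"ax":0,"ay":0,"az":0,"jaw":0.4},{"tx":0,"ty":0,"tz":0,"ax":0,"ay":0,"az":0,"jaw":0},{"tx":0,"ty":0,"tz":0,"ax":0,"ay":0,"az":0,"jaw":0},{"tx":0,"ty":0,"tz":0,"ax":0,"ay":0,"az":0,"jaw":0},{"tx":0,"ty":0,"tz":0,"ax":0,"ay":0,"az":0,"jaw":0}]'; python3 -m inch '[{"tx":0,"ty":0,"tz":0,"ax":0,"ay":0,"az":-8,"jaw":0},{"tx":0,"ty":0,"tz":0,"ax":0,"ay":0,"az":-10,"jaw":0},{"tx":0,"ty":0,"tz":0,"ax":0,"ay":0,"az":-10,"jaw":0},{"tx":0,"ty":0,"tz":0,"ax":0,"ay":0,"az":-10,"jaw":0},{"tx":0,"ty":0,"tz":0,"ax":0,"ay":0,"az":-10,"jaw":0},{"tx":0,"ty":0,"tz":0,"ax":0,"ay":0,"az":-10,"jaw":0},{"tx":0,"ty":0,"tz":0,"ax":0,"ay":0,"az":-10,"jaw":0},{"tx":0,"ty":0,"tz":0,"ax":0,"ay":0,"az":-10,"jaw":0},{"tx":0,"ty":0,"tz":0,"ax":0,"ay":0,"az":-10,"jaw":0},{"tx":0,"ty":0,"tz":0,"ax":0,"ay":0,"az":-3,"jaw":0},{"tx":0,"ty":0,"tz":0,"ax":0,"ay":0,"az":0,"jaw":0}]'; python3 -c "
from h import *
goto((482,25,122)); print(get_obs()['moment'])"
```

```text
t: 11.75
ee_pos: [452.3, -184.0, 125.5]
orientation: [2.07, -2.359, 0.005]
ft_force: [-6.9, -15.2, 1.3]
width: 8.6
t: 13.12
ee_pos: [452.1, -183.7, 125.5]
orientation: [3.133, -0.178, -0.0]
ft_force: [-6.0, -13.1, 2.4]
width: 9.0
TCP [ 452.1 -183.7  125.5] shift cm [  0.6  -21.08   0.27] jawaxis deg -6.5 z [-0.    -0.004 -1.   ] w 9.0 t 13.12
[-2.46899642  1.34339045 -0.2484228 ]
```

```bash
python3 -m inch '[{"tx":0,"ty":0,"tz":0,"ax":0,"ay":0,"az":0,"jaw":0.4},{"tx":0,"ty":0,"tz":0,"ax":0,"ay":0,"az":0,"jaw":0.4},{"tx":0,"ty":0,"tz":-3,"ax":0,"ay":0,"az":1,"jaw":0.4},{"tx":0,"ty":0,"tz":-4,"ax":0,"ay":0,"az":0,"jaw":0.4},{"tx":-0.2,"ty":-5.3,"tz":0,"ax":0,"ay":0,"az":0,"jaw":0.4},{"tx":-0.3,"ty":-5.2,"tz":0,"ax":0,"ay":0,"az":0,"jaw":0.4},{"tx":0,"ty":0,"tz":0,"ax":0,"ay":0,"az":0,"jaw":0.4}]'; python3 - <<'E'
from h import *
goto((461,-79,131)); im,dp,C=snap('wrist','w5.png')
snap('top'); 
for t in ('cam_left','cam_right'): print([ (m['score'],m['location']) for m in masks_of('top',t)[:1]])
E
```

```text
t: 14.0
ee_pos: [461.6, -73.9, 195.0]
orientation: [-3.135, 0.201, -0.001]
ft_force: [0.1, -0.5, -0.2]
width: 35.0
TCP [461.6 -73.9 195. ] shift cm [0.   0.52 6.4 ] jawaxis deg -7.3 z [ 0.  0. -1.] w 35.0 t 14.0
[(0.53, [288.4, 253.4])]
[]
```

View pics/w5.png

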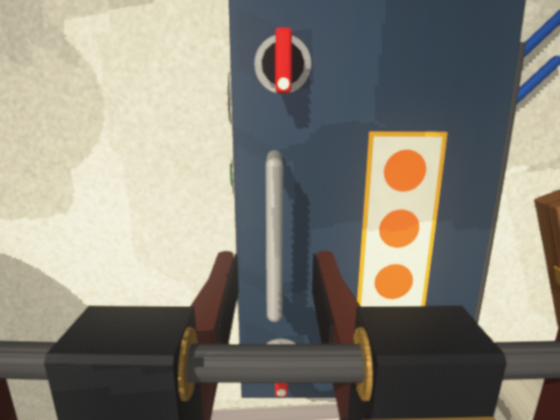

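Both wings, at (284,60) and (281,390), now lie along the front edge, and the bar at column 274 is centred between the fingers. Descending to grip the bar.

```bash
python3 -m inch '[{"tx":0,"ty":0.5,"tz":2.2,"ax":0,"ay":0,"az":0,"jaw":0.4},{"tx":0,"ty":0,"tz":2.1,"ax":0,"ay":0,"az":0,"jaw":0.4},{"tx":0,"ty":0,"tz":2,"ax":0,"ay":0,"az":0,"jaw":0.4},{"tx":0,"ty":0,"tz":0,"ax":0,"ay":0,"az":0,"jaw":0.4},{"tx":0,"ty":0,"tz":0,"ax":0,"ay":0,"az":0,"jaw":0},{"tx":0,"ty":0,"tz":0,"ax":0,"ay":0,"az":0,"jaw":0},{"tx":0,"ty":0,"tz":0,"ax":0,"ay":0,"az":0,"jaw":0},{"tx":0,"ty":0,"tz":0,"ax":0,"ay":0,"az":0,"jaw":0}]'; python3 - <<'E'
import numpy as np
th=np.array([0,.1,.2,.3,.4,.5,.6,.7,.8,.9,1.,1.1,1.2,1.3,1.4,1.5,1.6,1.65])
x=-150*np.cos(th)+34*np.sin(th); z=150*np.sin(th)+34*np.cos(th)
for a,b,c in zip(th[1:],np.diff(x)/10,-np.diff(z)/10): print(round(a,2),'tx',round(b,2),'tz',round(c,2))
E
```

```text
t: 15.2
ee_pos: [460.2, -81.7, 132.2]
orientation: [3.135, -0.208, -0.002]
ft_force: [-4.6, -0.4, 5.4]
width: 9.0
0.1 tx 0.41 tz -1.48
0.2 tx 0.56 tz -1.43
0.3 tx 0.7 tz -1.37
0.4 tx 0.83 tz -1.29
0.5 tx 0.96 tz -1.2
0.6 tx 1.07 tz -1.1
0.7 tx 1.18 tz -0.99
0.8 tx 1.27 tz -0.87
0.9 tx 1.35 tz -0.73
1.0 tx 1.42 tz -0.6
1.1 tx 1.47 tz -0.45
1.2 tx 1.51 tz -0.3
1.3 tx 1.53 tz -0.15
1.4 tx 1.54 tz 0.0
1.5 tx 1.53 tz 0.16
1.6 tx 1.51 tz 0.31
1.65 tx 0.74 tz 0.21
```

```bash
python3 -m inch '[{"tx":0.41,"ty":0,"tz":-1.48,"ax":0,"ay":0,"az":0,"jaw":0},{"tx":0.56,"ty":0,"tz":-1.43,"ax":0,"ay":0,"az":0,"jaw":0},{"tx":0.7,"ty":0,"tz":-1.37,"ax":0,"ay":0,"az":0,"jaw":0},{"tx":0.83,"ty":0,"tz":-1.29,"ax":0,"ay":0,"az":0,"jaw":0},{"tx":0.96,"ty":0,"tz":-1.2,"ax":0,"ay":0,"az":0,"jaw":0},{"tx":1.07,"ty":0,"tz":-1.1,"ax":0,"ay":0,"az":0,"jaw":0},{"tx":0,"ty":0,"tz":0,"ax":0,"ay":0,"az":0,"jaw":0}]'; python3 -m inch '[{"tx":1.18,"ty":0,"tz":-0.99,"ax":0,"ay":0,"az":0,"jaw":0},{"tx":1.27,"ty":0,"tz":-0.87,"ax":0,"ay":0,"az":0,"jaw":0},{"tx":1.35,"ty":0,"tz":-0.73,"ax":0,"ay":0,"az":0,"jaw":0},{"tx":1.42,"ty":0,"tz":-0.6,"ax":0,"ay":0,"az":0,"jaw":0},{"tx":0,"ty":0,"tz":0,"ax":0,"ay":0,"az":0,"jaw":0}]'
```

```text
t: 16.08
ee_pos: [503.4, -87.2, 211.8]
orientation: [-3.134, 0.208, 0.01]
ft_force: [-15.1, 1.6, 16.0]
width: 9.1
t: 16.7
ee_pos: [559.1, -94.5, 245.5]
orientation: [3.135, -0.208, 0.005]
ft_force: [-6.0, 1.5, 15.0]
width: 8.7
```

Forces are small and it's tracking well; continuing to about 1.6 rad.

```bash
python3 -m inch '[{"tx":1.47,"ty":0,"tz":-0.45,"ax":0,"ay":0,"az":0,"jaw":0},{"tx":1.51,"ty":0,"tz":-0.3,"ax":0,"ay":0,"az":0,"jaw":0},{"tx":1.53,"ty":0,"tz":-0.15,"ax":0,"ay":0,"az":0,"jaw":0},{"tx":1.54,"ty":0,"tz":0,"ax":0,"ay":0,"az":0,"jaw":0},{"tx":0,"ty":0,"tz":0,"ax":0,"ay":0,"az":0,"jaw":0}]'; python3 -m inch '[{"tx":1.53,"ty":0,"tz":0.16,"ax":0,"ay":0,"az":0,"jaw":0},{"tx":1.51,"ty":0,"tz":0.31,"ax":0,"ay":0,"az":0,"jaw":0},{"tx":0,"ty":0,"tz":0,"ax":0,"ay":0,"az":0,"jaw":0},{"tx":0,"ty":0,"tz":0,"ax":0,"ay":0,"az":0,"jaw":0}]'; python3 -c "
from h import *
snap('scene','s1.png');goto((0,0,0));print(get_obs()['qpos'])"
```

```text
t: 17.32
ee_pos: [619.7, -102.7, 252.9]
orientation: [3.134, -0.208, 0.007]
ft_force: [2.1, 0.2, 5.9]
width: 9.2
t: 17.82
ee_pos: [648.7, -106.5, 247.0]
orientation: [-3.135, 0.208, -0.005]
ft_force: [3.3, 0.6, 1.9]
width: 9.0
TCP [ 648.5 -106.5  247. ] shift cm [-65.75  -1.98  24.54] jawaxis deg -7.6 z [ 0.003 -0.    -1.   ] w 9.3 t 17.88
[-1.81032305e-01  4.44752788e-01  1.53530387e+00  3.55920021e-04
  1.15904361e+00 -4.86681917e-02]
```

View pics/s1.png

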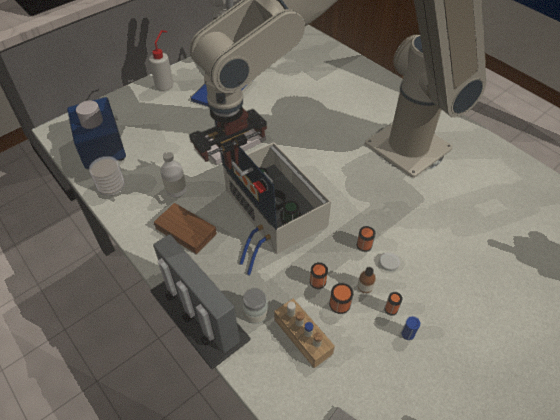

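Panel is upright, and something dark green shows in the dryer at (290,207). Releasing the bar and moving to look in.

```bash
python3 -m inch '[{"tx":0,"ty":0,"tz":0,"ax":0,"ay":0,"az":0,"jaw":0.22},{"tx":0,"ty":0,"tz":0,"ax":0,"ay":0,"az":0,"jaw":0.22},{"tx":0,"ty":0,"tz":-3,"ax":0,"ay":0,"az":0,"jaw":0.22},{"tx":0,"ty":0,"tz":-5,"ax":0,"ay":0,"az":0,"jaw":0.22},{"tx":0,"ty":0,"tz":-5,"ax":0,"ay":0,"az":0,"jaw":0.5},{"tx":-4.5,"ty":-3,"tz":-1,"ax":0,"ay":0,"az":0,"jaw":0.7},{"tx":-4.5,"ty":-3,"tz":0,"ax":0,"ay":0,"az":0,"jaw":0.7},{"tx":-4.5,"ty":-3,"tz":0,"ax":0,"ay":0,"az":0,"jaw":0.7},{"tx":0,"ty":0,"tz":0,"ax":0,"ay":0,"az":0,"jaw":0.7}]'; python3 - <<'E'
from h import *
goto((521,-88,200)); im,dp,C=snap('wrist','w6.png')
for th in ['spent0','bay0']:
  try:
    for m in masks_of('wrist',th)[:4]:
        r,c=np.nonzero(m['pixels']); P=cloud('wrist',np.c_[c,r],dp,C); print(th,round(m['score'],2),m['location'],len(r),np.round(np.median(P,0)),np.round(P.max(0)))
  except Exception as e: print(e)
E
```

```text
t: 19.0
ee_pos: [523.0, 2.1, 386.8]
orientation: [-3.135, 0.204, 0.001]
ft_force: [0.1, -0.8, 0.6]
width: 61.2
TCP [523.    2.1 386.8] shift cm [ 0.98  8.96 18.68] jawaxis deg -7.5 z [-0.001  0.    -1.   ] w 61.2 t 19.0
spent0 0.69 [279.4, 168.8] 1144 [531.  -4.  81.] [553.  14.  84.]
spent0 0.64 [279.0, 277.6] 1211 [ 512. -157.   79.] [ 535. -137.   84.]
bay0 0.85 [318.3, 213.5] 41514 [568. -58.  59.] [762.  69. 461.]
```

View pics/w6.png

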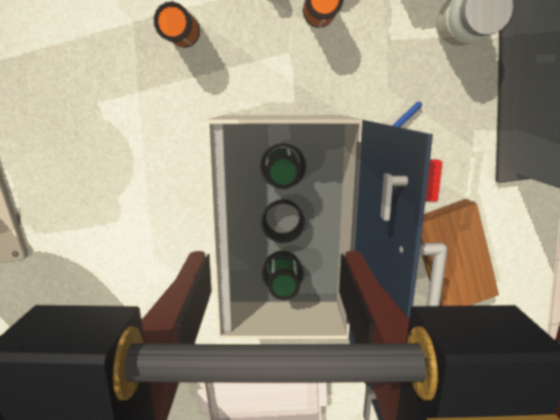

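Spent cartridges stand in the left (282,165) and right (282,275) sockets; the middle one (283,220) is empty. Fitting the rim circles.

```bash
python3 - <<'E'
from h import *
im,dp,C=snap('wrist')
g=np.mgrid[120:330,215:355]; P=cloud('wrist',np.c_[g[1].ravel(),g[0].ravel()],dp,C)
for c0 in ((530,-9),(511,-166)):
    k=(P[:,2]>76)&(P[:,2]<88)&(np.hypot(P[:,0]-c0[0],P[:,1]-c0[1])<34); Q=P[k]
    print('spent',k.sum(),cv2.minEnclosingCircle(Q[:,:2].astype(np.float32)),Q[:,:2].min(0),Q[:,:2].max(0),np.median(Q[:,2]))
c0=(521,-87);k=(P[:,2]>42)&(P[:,2]<52)&(np.hypot(P[:,0]-c0[0],P[:,1]-c0[1])<40);Q=P[k]
print('collar',k.sum(),cv2.minEnclosingCircle(Q[:,:2].astype(np.float32)),Q[:,:2].min(0),Q[:,:2].max(0))
goto((531,-8,62))
print('qpos',get_obs()['qpos'])
# other objs
b=snap('top'); im,dp,C=b
for th in ['fresh0','narrow','wide','amber_bottle','petri_dish','tray']:
    for m in masks_of('top',th)[:5]:
        if m['score']<.35: continue
        r,c=np.nonzero(m['pixels']); P=cloud('top',np.c_[c,r],dp,C); z=np.median(P[:,2]); t=P[P[:,2]>z-6]
        print(th,round(m['score'],2),np.round(m['location']),np.round(cv2.minEnclosingCircle(t[:,:2].astype(np.float32))[0]),round(cv2.minEnclosingCircle(t[:,:2].astype(np.float32))[1]),round(z))
        if th=='tray': print(cv2.boxPoints(cv2.minAreaRect(P[:,:2].astype(np.float32))))
E
```

```text
spent 967 ((530.9448852539062, -7.7820048332214355), 22.33040428161621) [508.75758219 -29.2424193 ] [552.92193743  14.29888536] 80.83583071833164
spent 795 ((512.7256469726562, -164.95053100585938), 22.8658447265625) [ 490.17823893 -187.18389286] [ 534.25205751 -142.3865938 ] 80.36645812457458
collar 390 ((521.5194091796875, -85.41804504394531), 31.14962387084961) [ 490.72108249 -116.32450162] [552.32278099 -54.62020602]
TCP [ 5.264e+02 -1.000e-01  3.865e+02] shift cm [ 0.56  0.72 32.45] jawaxis deg -7.6 z [ 0. -0. -1.] w 61.5 t 19.2
qpos [-2.25958653e-02  1.20216440e-01  1.65714159e+00 -2.72788520e-04
  1.36421419e+00  1.10578216e-01]
fresh0 0.62 [232. 214.] [603. 185.] 23 60
fresh0 0.56 [232. 276.] [419. 185.] 23 61
narrow 0.73 [173. 244.] [516. 369.] 18 60
narrow 0.65 [409. 179.] [ 706. -345.] 32 101
narrow 0.62 [151. 237.] [536. 445.] 17 58
wide 0.75 [204. 211.] [606. 273.] 29 60
amber_bottle 0.77 [200. 242.] [519. 280.] 20 58
amber_bottle 0.55 [207. 278.] [411. 272.] 28 14
petri_dish 0.62 [205. 278.] [413. 273.] 27 14
tray 0.86 [432. 269.] [ 446. -411.] 121 4
[[ 329.2798  -483.88623]
 [ 550.6821  -492.3717 ]
 [ 556.26587 -346.68262]
 [ 334.86353 -338.19714]]
```

```bash
python3 -m inch '[{"tx":0,"ty":0,"tz":0,"ax":0,"ay":0,"az":-10,"jaw":0.68},{"tx":0,"ty":0,"tz":0,"ax":0,"ay":0,"az":-10,"jaw":0.68},{"tx":0,"ty":0,"tz":0,"ax":0,"ay":0,"az":-10,"jaw":0.68},{"tx":0,"ty":0,"tz":0,"ax":0,"ay":0,"az":-10,"jaw":0.68},{"tx":0,"ty":0,"tz":0,"ax":0,"ay":0,"az":-10,"jaw":0.68},{"tx":0,"ty":0,"tz":0,"ax":0,"ay":0,"az":-10,"jaw":0.68},{"tx":0,"ty":0,"tz":0,"ax":0,"ay":0,"az":-10,"jaw":0.68},{"tx":0,"ty":0,"tz":0,"ax":0,"ay":0,"az":-10,"jaw":0.68},{"tx":0,"ty":0,"tz":0,"ax":0,"ay":0,"az":-10,"jaw":0.68},{"tx":0,"ty":0,"tz":0,"ax":0,"ay":0,"az":0,"jaw":0.68}]'; python3 -c "
from h import *
goto((531.5,-7.5,54))"
```

```text
t: 20.8
ee_pos: [525.8, 0.4, 386.5]
orientation: [-2.365, -2.067, 0.0]
ft_force: [-0.2, 0.4, -0.3]
width: 59.7
TCP [5.258e+02 4.000e-01 3.865e+02] shift cm [-0.7   0.67 33.25] jawaxis deg 82.3 z [-0. -0. -1.] w 59.7 t 20.8
```

```bash
python3 -m inch '[{"tx":-0.7,"ty":0.7,"tz":5,"ax":0,"ay":0,"az":0,"jaw":0.68},{"tx":0,"ty":0,"tz":5,"ax":0,"ay":0,"az":0,"jaw":0.68},{"tx":0,"ty":0,"tz":5,"ax":0,"ay":0,"az":0,"jaw":0.68},{"tx":0,"ty":0,"tz":5,"ax":0,"ay":0,"az":0,"jaw":0.68},{"tx":0,"ty":0,"tz":5,"ax":0,"ay":0,"az":0,"jaw":0.68},{"tx":0,"ty":0,"tz":4,"ax":0,"ay":0,"az":0,"jaw":0.68},{"tx":0,"ty":0,"tz":2.2,"ax":0,"ay":0,"az":0,"jaw":0.68},{"tx":0,"ty":0,"tz":2,"ax":0,"ay":0,"az":0,"jaw":0.68},{"tx":0,"ty":0,"tz":0,"ax":0,"ay":0,"az":0,"jaw":0.68},{"tx":0,"ty":0,"tz":0,"ax":0,"ay":0,"az":0,"jaw":0},{"tx":0,"ty":0,"tz":0,"ax":0,"ay":0,"az":0,"jaw":0},{"tx":0,"ty":0,"tz":0,"ax":0,"ay":0,"az":0,"jaw":0}]'; python3 -c "
from h import *
goto((531.5,-7.5,54))"
```

```text
t: 22.3
ee_pos: [532.6, -7.4, 55.5]
orientation: [2.363, 2.068, 0.002]
ft_force: [0.1, -1.5, 2.8]
width: 44.3
TCP [532.6  -7.4  55.5] shift cm [-0.02 -0.1   0.15] jawaxis deg 82.4 z [ 0.002 -0.    -1.   ] w 44.3 t 22.3
```

```bash
python3 -m inch '[{"tx":0,"ty":0,"tz":-3,"ax":0,"ay":0,"az":0,"jaw":0},{"tx":0,"ty":0,"tz":-4,"ax":0,"ay":0,"az":0,"jaw":0},{"tx":0,"ty":0,"tz":-4,"ax":0,"ay":0,"az":0,"jaw":0},{"tx":0,"ty":0,"tz":-4,"ax":0,"ay":0,"az":0,"jaw":0},{"tx":-5.2,"ty":-1,"tz":0,"ax":0,"ay":0,"az":0,"jaw":0},{"tx":-5.3,"ty":-1,"tz":0,"ax":0,"ay":0,"az":0,"jaw":0},{"tx":-5.3,"ty":-1,"tz":0,"ax":0,"ay":0,"az":0,"jaw":0},{"tx":-5.3,"ty":-1,"tz":0,"ax":0,"ay":0,"az":0,"jaw":0},{"tx":-5.2,"ty":-1,"tz":0,"ax":0,"ay":0,"az":0,"jaw":0},{"tx":-5.2,"ty":-1,"tz":0,"ax":0,"ay":0,"az":0,"jaw":0},{"tx":-5.2,"ty":-1,"tz":0,"ax":0,"ay":0,"az":0,"jaw":0},{"tx":-5.2,"ty":-1,"tz":0,"ax":0,"ay":0,"az":0,"jaw":0}]'; python3 -c "
from h import *
goto((400,-413,41))"
```

```text
t: 23.8
ee_pos: [396.3, -413.7, 205.0]
orientation: [2.364, 2.069, 0.0]
ft_force: [0.7, 1.0, -0.4]
width: 44.5
TCP [ 396.3 -413.7  205. ] shift cm [ 0.12  0.35 16.4 ] jawaxis deg 82.4 z [ 0. -0. -1.] w 44.5 t 23.8
```

```bash
python3 -m inch '[{"tx":0.1,"ty":0.3,"tz":5,"ax":0,"ay":0,"az":0,"jaw":0},{"tx":0,"ty":0,"tz":5,"ax":0,"ay":0,"az":0,"jaw":0},{"tx":0,"ty":0,"tz":3.5,"ax":0,"ay":0,"az":0,"jaw":0},{"tx":0,"ty":0,"tz":1.8,"ax":0,"ay":0,"az":0,"jaw":0},{"tx":0,"ty":0,"tz":1,"ax":0,"ay":0,"az":0,"jaw":0},{"tx":0,"ty":0,"tz":0,"ax":0,"ay":0,"az":0,"jaw":0},{"tx":0,"ty":0,"tz":0,"ax":0,"ay":0,"az":0,"jaw":0.68},{"tx":0,"ty":0,"tz":0,"ax":0,"ay":0,"az":0,"jaw":0.68},{"tx":0,"ty":0,"tz":-3,"ax":0,"ay":0,"az":0,"jaw":0.68},{"tx":0,"ty":0,"tz":-6,"ax":0,"ay":0,"az":0,"jaw":0.68},{"tx":0,"ty":0,"tz":-6,"ax":0,"ay":0,"az":0,"jaw":0.68}]'; python3 -m inch '[{"tx":5.2,"ty":1.6,"tz":0,"ax":0,"ay":0,"az":0,"jaw":0.68},{"tx":5.2,"ty":1.6,"tz":0,"ax":0,"ay":0,"az":0,"jaw":0.68},{"tx":5.2,"ty":1.6,"tz":0,"ax":0,"ay":0,"az":0,"jaw":0.68},{"tx":5.2,"ty":1.6,"tz":0,"ax":0,"ay":0,"az":0,"jaw":0.68},{"tx":5.2,"ty":1.6,"tz":0,"ax":0,"ay":0,"az":0,"jaw":0.68},{"tx":0,"ty":0,"tz":0,"ax":0,"ay":0,"az":0,"jaw":0.68}]';python3 -c "
from h import *
goto((511.5,-165,54))"
```

```text
t: 25.18
ee_pos: [400.1, -411.4, 193.6]
orientation: [2.364, 2.069, -0.0]
ft_force: [0.9, -0.7, 0.2]
width: 60.1
t: 25.92
ee_pos: [515.2, -161.6, 192.3]
orientation: [2.358, 2.074, 0.002]
ft_force: [0.4, -0.5, -0.4]
width: 59.8
TCP [ 515.2 -161.6  192.3] shift cm [-0.38 -0.34 13.83] jawaxis deg 82.7 z [ 0.001 -0.    -1.   ] w 59.8 t 25.93
```

```bash
python3 -m inch '[{"tx":-0.35,"ty":-0.3,"tz":4,"ax":0,"ay":0,"az":0.3,"jaw":0.68},{"tx":0,"ty":0,"tz":4,"ax":0,"ay":0,"az":0,"jaw":0.68},{"tx":0,"ty":0,"tz":3.5,"ax":0,"ay":0,"az":0,"jaw":0.68},{"tx":0,"ty":0,"tz":2.2,"ax":0,"ay":0,"az":0,"jaw":0.68},{"tx":0,"ty":0,"tz":0,"ax":0,"ay":0,"az":0,"jaw":0.68},{"tx":0,"ty":0,"tz":0,"ax":0,"ay":0,"az":0,"jaw":0},{"tx":0,"ty":0,"tz":0,"ax":0,"ay":0,"az":0,"jaw":0},{"tx":0,"ty":0,"tz":0,"ax":0,"ay":0,"az":0,"jaw":0}]'; python3 -m inch '[{"tx":0,"ty":0,"tz":-3,"ax":0,"ay":0,"az":0,"jaw":0},{"tx":0,"ty":0,"tz":-4,"ax":0,"ay":0,"az":0,"jaw":0},{"tx":0,"ty":0,"tz":-4,"ax":0,"ay":0,"az":0,"jaw":0},{"tx":0,"ty":0,"tz":-4,"ax":0,"ay":0,"az":0,"jaw":0},{"tx":-5,"ty":0,"tz":0,"ax":0,"ay":0,"az":0,"jaw":0},{"tx":-5,"ty":0,"tz":0,"ax":0,"ay":0,"az":0,"jaw":0},{"tx":-5,"ty":0,"tz":0,"ax":0,"ay":0,"az":0,"jaw":0},{"tx":-5,"ty":0,"tz":0,"ax":0,"ay":0,"az":0,"jaw":0},{"tx":-5,"ty":0,"tz":0,"ax":0,"ay":0,"az":0,"jaw":0},{"tx":0,"ty":0,"tz":0,"ax":0,"ay":0,"az":0,"jaw":0}]';python3 -c "
from h import *
goto((485,-413,41))"
```

```text
t: 26.92
ee_pos: [511.2, -168.0, 55.8]
orientation: [2.367, 2.062, 0.001]
ft_force: [-1.6, -0.8, 5.6]
width: 44.6
t: 28.18
ee_pos: [475.3, -418.0, 204.7]
orientation: [2.372, 2.058, -0.0]
ft_force: [0.6, 0.3, -1.1]
width: 44.5
TCP [ 475.3 -418.   204.7] shift cm [ 0.64  0.87 16.37] jawaxis deg 81.9 z [ 0.001 -0.001 -1.   ] w 44.5 t 28.18
```

```bash
python3 -m inch '[{"tx":0.6,"ty":0.8,"tz":5,"ax":0,"ay":0,"az":0,"jaw":0},{"tx":0,"ty":0,"tz":5,"ax":0,"ay":0,"az":0,"jaw":0},{"tx":0,"ty":0,"tz":3.5,"ax":0,"ay":0,"az":0,"jaw":0},{"tx":0,"ty":0,"tz":1.8,"ax":0,"ay":0,"az":0,"jaw":0},{"tx":0,"ty":0,"tz":1,"ax":0,"ay":0,"az":0,"jaw":0},{"tx":0,"ty":0,"tz":0,"ax":0,"ay":0,"az":0,"jaw":0},{"tx":0,"ty":0,"tz":0,"ax":0,"ay":0,"az":0,"jaw":0.68},{"tx":0,"ty":0,"tz":0,"ax":0,"ay":0,"az":0,"jaw":0.68},{"tx":0,"ty":0,"tz":-3,"ax":0,"ay":0,"az":0,"jaw":0.68},{"tx":0,"ty":0,"tz":-6,"ax":0,"ay":0,"az":0,"jaw":0.68},{"tx":0,"ty":0,"tz":-6,"ax":0,"ay":0,"az":0,"jaw":0.68}]'; python3 -m inch '[{"tx":5,"ty":-1.2,"tz":0,"ax":0,"ay":0,"az":0,"jaw":0.68},{"tx":5,"ty":-1.2,"tz":0,"ax":0,"ay":0,"az":0,"jaw":0.68},{"tx":5,"ty":-1.2,"tz":0,"ax":0,"ay":0,"az":0,"jaw":0.68},{"tx":5,"ty":-1.2,"tz":0,"ax":0,"ay":0,"az":0,"jaw":0.68},{"tx":5,"ty":-1.2,"tz":0,"ax":0,"ay":0,"az":0,"jaw":0.68},{"tx":5,"ty":-1.2,"tz":0,"ax":0,"ay":0,"az":0,"jaw":0.68},{"tx":5,"ty":-1.2,"tz":0,"ax":0,"ay":0,"az":0,"jaw":0.68},{"tx":5,"ty":-1.2,"tz":0,"ax":0,"ay":0,"az":0,"jaw":0.68},{"tx":5,"ty":-1.2,"tz":0,"ax":0,"ay":0,"az":0,"jaw":0.68},{"tx":5,"ty":-1.2,"tz":0,"ax":0,"ay":0,"az":0,"jaw":0.68},{"tx":5,"ty":-1.2,"tz":0,"ax":0,"ay":0,"az":0,"jaw":0.68},{"tx":0,"ty":0,"tz":0,"ax":0,"ay":0,"az":0,"jaw":0.68}]';python3 - <<'E'
from h import *
goto((419,185,36))
im,dp,C=snap('top','t1.png')
for th in ['fresh0','narrow','wide','spent0']:
    for m in masks_of('top',th)[:5]:
        if m['score']<.35: continue
        r,c=np.nonzero(m['pixels']); P=cloud('top',np.c_[c,r],dp,C); z=np.median(P[:,2]); t=P[P[:,2]>z-6]
        print(th,round(m['score'],2),np.round(m['location']),np.round(cv2.minEnclosingCircle(t[:,:2].astype(np.float32))[0]),round(cv2.minEnclosingCircle(t[:,:2].astype(np.float32))[1]),round(z))
E
```

```text
t: 29.55
ee_pos: [484.7, -410.2, 193.6]
orientation: [2.369, 2.063, 0.0]
ft_force: [0.7, -0.3, 0.2]
width: 60.0
t: 31.05
ee_pos: [429.6, 155.4, 192.4]
orientation: [2.364, 2.068, 0.003]
ft_force: [0.1, 0.6, 0.6]
width: 59.8
TCP [429.6 155.4 192.4] shift cm [ 2.77 -1.47 15.64] jawaxis deg 82.4 z [ 0.002  0.001 -1.   ] w 59.8 t 31.05
narrow 0.76 [149. 236.] [536. 444.] 17 59
narrow 0.66 [173. 244.] [517. 369.] 17 60
narrow 0.55 [435. 285.] [ 397. -410.] 23 62
wide 0.58 [208. 212.] [607. 273.] 28 60
spent0 0.85 [435. 284.] [ 397. -410.] 22 63
spent0 0.7 [434. 255.] [ 482. -409.] 22 63
```

```bash
python3 - <<'E'
from h import *
im,dp,C=snap('wrist')
for th in ['fresh0']:
    for m in masks_of('wrist',th)[:5]:
        if m['score']<.3: continue
        r,c=np.nonzero(m['pixels']); P=cloud('wrist',np.c_[c,r],dp,C); t=P[(P[:,2]>55)&(P[:,2]<70)]
        if len(t): print(th,round(m['score'],2),np.round(m['location']),cv2.minEnclosingCircle(t[:,:2].astype(np.float32)),len(t))
E
```

```text
fresh0 0.92 [310. 180.] ((423.025146484375, 185.6475830078125), 22.413593292236328) 2400
fresh0 0.68 [333. 335.] ((617.2115478515625, 185.77206420898438), 17.172183990478516) 260
```

```bash
python3 -m inch '[{"tx":2.9,"ty":-1.15,"tz":4,"ax":0,"ay":0,"az":0,"jaw":0.68},{"tx":0,"ty":0,"tz":4,"ax":0,"ay":0,"az":0,"jaw":0.68},{"tx":0,"ty":0,"tz":4,"ax":0,"ay":0,"az":0,"jaw":0.68},{"tx":0,"ty":0,"tz":2.1,"ax":0,"ay":0,"az":0,"jaw":0.68},{"tx":0,"ty":0,"tz":1.6,"ax":0,"ay":0,"az":0,"jaw":0.68},{"tx":0,"ty":0,"tz":0,"ax":0,"ay":0,"az":0,"jaw":0.68},{"tx":0,"ty":0,"tz":0,"ax":0,"ay":0,"az":0,"jaw":0},{"tx":0,"ty":0,"tz":0,"ax":0,"ay":0,"az":0,"jaw":0},{"tx":0,"ty":0,"tz":0,"ax":0,"ay":0,"az":0,"jaw":0}]'; python3 -m inch '[{"tx":0,"ty":0,"tz":-3,"ax":0,"ay":0,"az":0,"jaw":0},{"tx":0,"ty":0,"tz":-4,"ax":0,"ay":0,"az":0,"jaw":0},{"tx":0,"ty":0,"tz":-5,"ax":0,"ay":0,"az":0,"jaw":0},{"tx":0,"ty":0,"tz":-5,"ax":0,"ay":0,"az":0,"jaw":0},{"tx":0,"ty":0,"tz":0,"ax":0,"ay":0,"az":0,"jaw":0}]';python3 - <<'E'
from h import *
goto((511.2,-167.2,70))
im,dp,C=snap('wrist','w7.png')
for m in masks_of('wrist','fresh0')[:3]:
    r,c=np.nonzero(m['pixels']); P=cloud('wrist',np.c_[c,r],dp,C); print(m['score'],m['location'],np.median(P,0))
E
```

```text
t: 32.52
ee_pos: [423.0, 183.3, 35.4]
orientation: [2.368, 2.063, 0.003]
ft_force: [1.1, -0.4, 4.0]
width: 44.5
t: 33.15
ee_pos: [424.4, 183.9, 208.3]
orientation: [2.367, 2.062, 0.012]
ft_force: [-0.1, 0.6, -0.9]
width: 44.5
TCP [424.4 183.9 208.3] shift cm [-33.65  13.32  13.79] jawaxis deg 82.1 z [ 0.008  0.003 -1.   ] w 44.5 t 33.15
0.86 [273.3, 284.4] [416.20452403 185.70599352 232.8823048 ]
0.49 [310.6, 344.2] [599.30965018 196.09109364  46.92243449]
```

View pics/w7.png

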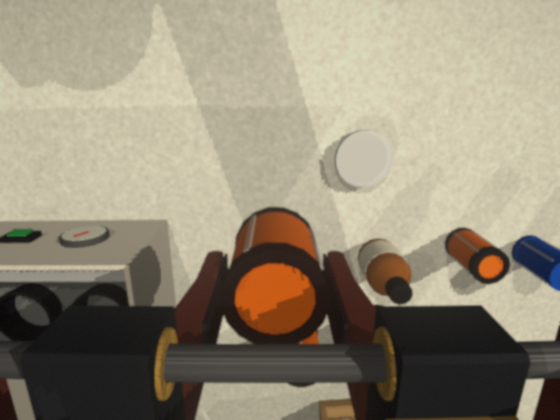

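```bash
python3 -m inch '[{"tx":-4.8,"ty":1.9,"tz":0,"ax":0,"ay":0,"az":0,"jaw":0},{"tx":-4.8,"ty":1.9,"tz":0,"ax":0,"ay":0,"az":0,"jaw":0},{"tx":-4.8,"ty":1.9,"tz":0,"ax":0,"ay":0,"az":0,"jaw":0},{"tx":-4.8,"ty":1.9,"tz":0,"ax":0,"ay":0,"az":0,"jaw":0},{"tx":-4.8,"ty":1.9,"tz":0,"ax":0,"ay":0,"az":0,"jaw":0},{"tx":-4.8,"ty":1.9,"tz":0,"ax":0,"ay":0,"az":0,"jaw":0},{"tx":-4.8,"ty":1.9,"tz":0,"ax":0,"ay":0,"az":0,"jaw":0},{"tx":0,"ty":0,"tz":0,"ax":0,"ay":0,"az":0,"jaw":0},{"tx":0,"ty":0,"tz":0,"ax":0,"ay":0,"az":0,"jaw":0}]';python3 - <<'E'
from h import *
goto((511.2,-167.2,70))
im,dp,C=snap('wrist'); o=get_obs()
g=np.mgrid[180:345,215:335]; P=cloud('wrist',np.c_[g[1].ravel(),g[0].ravel()],dp,C)
t=P[abs(P[:,2]-(o['ee_pos'][2]+26))<6]; t=t[np.hypot(*(t[:,:2]-o['ee_pos'][:2]).T)<30]
print(len(t),np.median(t[:,2]),cv2.minEnclosingCircle(t[:,:2].astype(np.float32)),t.min(0),t.max(0))
E
```

```text
t: 34.38
ee_pos: [506.4, -167.4, 202.8]
orientation: [-2.367, -2.06, 0.003]
ft_force: [-0.3, 0.2, -1.3]
width: 44.4
TCP [ 506.4 -167.4  202.8] shift cm [ 0.07  0.52 13.27] jawaxis deg 82.1 z [-0.004  0.002 -1.   ] w 44.4 t 34.38
9254 227.88663513676687 ((504.3147888183594, -166.3700408935547), 26.00043296813965) [ 483.38058447 -190.01426437  223.14070959] [ 527.95947113 -140.94289389  235.12784269]
```

```bash
python3 -m inch '[{"tx":0.05,"ty":0.5,"tz":4,"ax":0,"ay":0,"az":0,"jaw":0},{"tx":0,"ty":0,"tz":4,"ax":0,"ay":0,"az":0,"jaw":0},{"tx":0,"ty":0,"tz":3,"ax":0,"ay":0,"az":0,"jaw":0},{"tx":0,"ty":0,"tz":1,"ax":0,"ay":0,"az":0,"jaw":0},{"tx":0,"ty":0,"tz":1,"ax":0,"ay":0,"az":0,"jaw":0},{"tx":0,"ty":0,"tz":1,"ax":0,"ay":0,"az":0,"jaw":0},{"tx":0,"ty":0,"tz":0,"ax":0,"ay":0,"az":0,"jaw":0}]';python3 -c "
from h import *
goto((511.2,-167.2,56))"
```

```text
t: 35.3
ee_pos: [512.7, -168.2, 64.5]
orientation: [-2.369, -2.063, 0.0]
ft_force: [0.9, 0.5, -0.6]
width: 44.8
TCP [ 512.7 -168.2   64.5] shift cm [ 0.08 -0.17  0.85] jawaxis deg 82.1 z [-0.  0. -1.] w 44.8 t 35.3
```

```bash
python3 -m inch '[{"tx":0.05,"ty":-0.1,"tz":0.4,"ax":0,"ay":0,"az":0,"jaw":0},{"tx":0,"ty":0,"tz":0.3,"ax":0,"ay":0,"az":0,"jaw":0},{"tx":0,"ty":0,"tz":0.1,"ax":0,"ay":0,"az":0,"jaw":0},{"tx":0,"ty":0,"tz":0,"ax":0,"ay":0,"az":0,"jaw":0}]'
```

```text
t: 35.8
ee_pos: [511.9, -167.7, 56.6]
orientation: [2.369, 2.063, 0.0]
ft_force: [0.2, 0.1, -0.7]
width: 44.9
```

```bash
python3 -m inch '[{"tx":0,"ty":0,"tz":0,"ax":0,"ay":0,"az":0,"jaw":0.68},{"tx":0,"ty":0,"tz":0,"ax":0,"ay":0,"az":0,"jaw":0.68},{"tx":0,"ty":0,"tz":-3,"ax":0,"ay":0,"az":0,"jaw":0.68},{"tx":0,"ty":0,"tz":-6,"ax":0,"ay":0,"az":0,"jaw":0.68},{"tx":0,"ty":0,"tz":-5,"ax":0,"ay":0,"az":0,"jaw":0.68},{"tx":5,"ty":0,"tz":0,"ax":0,"ay":0,"az":0,"jaw":0.68},{"tx":5,"ty":0,"tz":0,"ax":0,"ay":0,"az":0,"jaw":0.68},{"tx":5,"ty":0,"tz":0,"ax":0,"ay":0,"az":0,"jaw":0.68},{"tx":5,"ty":0,"tz":0,"ax":0,"ay":0,"az":0,"jaw":0.68},{"tx":5,"ty":0,"tz":0,"ax":0,"ay":0,"az":0,"jaw":0.68},{"tx":5,"ty":1,"tz":0,"ax":0,"ay":0,"az":0,"jaw":0.68},{"tx":3,"ty":0,"tz":0,"ax":0,"ay":0,"az":0,"jaw":0.68}]';python3 - <<'E'
from h import *
goto((603,185,36))
im,dp,C=snap('wrist')
for m in masks_of('wrist','fresh0')[:5]:
        r,c=np.nonzero(m['pixels']); P=cloud('wrist',np.c_[c,r],dp,C); t=P[(P[:,2]>55)&(P[:,2]<70)]
        if len(t): print(round(m['score'],2),np.round(m['location']),cv2.minEnclosingCircle(t[:,:2].astype(np.float32)),len(t))
im,dp,C=snap('top')
for m in masks_of('top','fresh0')[:5]:
        r,c=np.nonzero(m['pixels']); P=cloud('top',np.c_[c,r],dp,C); t=P[(P[:,2]>53)&(P[:,2]<70)]
        if len(t): print('top',round(m['score'],2),np.round(m['location']),cv2.minEnclosingCircle(t[:,:2].astype(np.float32)),len(t))
E
```

```text
t: 37.3
ee_pos: [567.8, 160.2, 196.8]
orientation: [2.367, 2.065, 0.002]
ft_force: [0.3, -0.5, 0.3]
width: 59.5
TCP [567.8 160.2 196.8] shift cm [ 2.93  3.13 16.08] jawaxis deg 82.2 z [ 0.001  0.    -1.   ] w 59.5 t 37.3
0.8 [308. 232.] ((604.9345092773438, 186.70452880859375), 22.5478515625) 2163
top 0.79 [352. 242.] ((501.086669921875, -151.232666015625), 13.625473022460938) 10
```

Fresh A is at (604.5,186). Grasping it.

```bash
python3 -m inch '[{"tx":3,"ty":3.2,"tz":4,"ax":0,"ay":0,"az":0,"jaw":0.68},{"tx":0,"ty":0,"tz":4,"ax":0,"ay":0,"az":0,"jaw":0.68},{"tx":0,"ty":0,"tz":4,"ax":0,"ay":0,"az":0,"jaw":0.68},{"tx":0,"ty":0,"tz":2.1,"ax":0,"ay":0,"az":0,"jaw":0.68},{"tx":0,"ty":0,"tz":1.9,"ax":0,"ay":0,"az":0,"jaw":0.68},{"tx":0,"ty":0,"tz":0,"ax":0,"ay":0,"az":0,"jaw":0.68},{"tx":0,"ty":0,"tz":0,"ax":0,"ay":0,"az":0,"jaw":0},{"tx":0,"ty":0,"tz":0,"ax":0,"ay":0,"az":0,"jaw":0},{"tx":0,"ty":0,"tz":0,"ax":0,"ay":0,"az":0,"jaw":0}]'; python3 -m inch '[{"tx":0,"ty":0,"tz":-3,"ax":0,"ay":0,"az":0,"jaw":0},{"tx":0,"ty":0,"tz":-4,"ax":0,"ay":0,"az":0,"jaw":0},{"tx":0,"ty":-2,"tz":-5,"ax":0,"ay":0,"az":0,"jaw":0},{"tx":0,"ty":-2.3,"tz":-5,"ax":0,"ay":0,"az":0,"jaw":0},{"tx":-5,"ty":0,"tz":0,"ax":0,"ay":0,"az":0,"jaw":0},{"tx":-5,"ty":0,"tz":0,"ax":0,"ay":0,"az":0,"jaw":0},{"tx":-5,"ty":0,"tz":0,"ax":0,"ay":0,"az":0,"jaw":0},{"tx":-5,"ty":0,"tz":0,"ax":0,"ay":0,"az":0,"jaw":0},{"tx":0,"ty":0,"tz":0,"ax":0,"ay":0,"az":0,"jaw":0},{"tx":0,"ty":0,"tz":0,"ax":0,"ay":0,"az":0,"jaw":0}]';python3 - <<'E'
from h import *
goto((532.2,-8,70))
im,dp,C=snap('wrist'); o=get_obs()
g=np.mgrid[180:345,215:335]; P=cloud('wrist',np.c_[g[1].ravel(),g[0].ravel()],dp,C)
t=P[abs(P[:,2]-(o['ee_pos'][2]+26))<6]; t=t[np.hypot(*(t[:,:2]-o['ee_pos'][:2]).T)<30]
print(len(t),np.median(t[:,2]),t.min(0),t.max(0))
E
```

```text
t: 38.62
ee_pos: [604.0, 183.6, 37.9]
orientation: [2.368, 2.063, 0.004]
ft_force: [-0.0, 1.1, 5.5]
width: 44.5
t: 39.88
ee_pos: [532.8, -8.9, 206.7]
orientation: [-2.37, -2.062, -0.0]
ft_force: [-0.2, 0.3, -0.7]
width: 44.7
TCP [532.8  -8.9 206.7] shift cm [ 0.08 -0.08 13.67] jawaxis deg 82.1 z [ 0.  0. -1.] w 44.7 t 39.88
8825 229.51641924840808 [511.2959736  -31.63832634 226.70028729] [556.15532987  17.57457283 238.69828567]
```

```bash
python3 -m inch '[{"tx":0.08,"ty":-0.12,"tz":4,"ax":0,"ay":0,"az":0,"jaw":0},{"tx":0,"ty":0,"tz":4,"ax":0,"ay":0,"az":0,"jaw":0},{"tx":0,"ty":0,"tz":3,"ax":0,"ay":0,"az":0,"jaw":0},{"tx":0,"ty":0,"tz":1,"ax":0,"ay":0,"az":0,"jaw":0},{"tx":0,"ty":0,"tz":1,"ax":0,"ay":0,"az":0,"jaw":0},{"tx":0,"ty":0,"tz":1,"ax":0,"ay":0,"az":0,"jaw":0},{"tx":0,"ty":0,"tz":0,"ax":0,"ay":0,"az":0,"jaw":0}]';python3 -c "
from h import *
goto((531.5,-8,59.5))"; python3 -m inch '[{"tx":0,"ty":0,"tz":0.4,"ax":0,"ay":0,"az":0,"jaw":0},{"tx":0,"ty":0,"tz":0.2,"ax":0,"ay":0,"az":0,"jaw":0},{"tx":0,"ty":0,"tz":0,"ax":0,"ay":0,"az":0,"jaw":0}]'
```

```text
t: 40.8
ee_pos: [531.8, -8.0, 66.4]
orientation: [-2.369, -2.063, 0.0]
ft_force: [0.1, 0.7, -0.9]
width: 44.3
TCP [531.8  -8.   66.4] shift cm [-0.   -0.02  0.69] jawaxis deg 82.1 z [-0. -0. -1.] w 44.3 t 40.8
t: 41.18
ee_pos: [531.8, -8.1, 60.6]
orientation: [2.369, 2.063, 0.0]
ft_force: [-1.1, -0.4, -0.3]
width: 44.3
```

```bash
python3 -m inch '[{"tx":0,"ty":0,"tz":0.2,"ax":0,"ay":0,"az":0,"jaw":0},{"tx":0,"ty":0,"tz":0,"ax":0,"ay":0,"az":0,"jaw":0.68},{"tx":0,"ty":0,"tz":0,"ax":0,"ay":0,"az":0,"jaw":0.68},{"tx":0,"ty":0,"tz":-3,"ax":0,"ay":0,"az":0,"jaw":0.68},{"tx":0,"ty":0,"tz":-6,"ax":0,"ay":0,"az":0,"jaw":0.68},{"tx":0,"ty":0,"tz":-6,"ax":0,"ay":0,"az":0,"jaw":0.68},{"tx":0,"ty":0,"tz":-6,"ax":0,"ay":0,"az":0,"jaw":0.68},{"tx":1,"ty":-1,"tz":-6,"ax":0,"ay":0,"az":0,"jaw":0.68},{"tx":0,"ty":0,"tz":-6,"ax":0,"ay":0,"az":0,"jaw":0.68}]' && python3 -m inch '[{"tx":0,"ty":0,"tz":0,"ax":0,"ay":0,"az":10,"jaw":0.68},{"tx":0,"ty":0,"tz":0,"ax":0,"ay":0,"az":10,"jaw":0.68},{"tx":0,"ty":0,"tz":0,"ax":0,"ay":0,"az":10,"jaw":0.68},{"tx":0,"ty":0,"tz":0,"ax":0,"ay":0,"az":10,"jaw":0.68},{"tx":0,"ty":0,"tz":0,"ax":0,"ay":0,"az":10,"jaw":0.68},{"tx":0,"ty":0,"tz":0,"ax":0,"ay":0,"az":10,"jaw":0.68},{"tx":0,"ty":0,"tz":0,"ax":0,"ay":0,"az":10,"jaw":0.68},{"tx":0,"ty":0,"tz":0,"ax":0,"ay":0,"az":10,"jaw":0.68},{"tx":0,"ty":0,"tz":0,"ax":0,"ay":0,"az":9.7,"jaw":0.68},{"tx":0,"ty":0,"tz":0,"ax":0,"ay":0,"az":0,"jaw":0.68}]';python3 - <<'E'
from h import *
goto((648.5,-106.5,370)); im,dp,C=snap('wrist','w8.png')
g=np.mgrid[120:330,215:355]; P=cloud('wrist',np.c_[g[1].ravel(),g[0].ravel()],dp,C)
for c0 in ((532,-8),(511,-167)):
    k=(P[:,2]>76)&(P[:,2]<96)&(np.hypot(P[:,0]-c0[0],P[:,1]-c0[1])<34); Q=P[k]
    print(k.sum(),cv2.minEnclosingCircle(Q[:,:2].astype(np.float32)),np.median(Q[:,2]))
E
```

```text
t: 42.3
ee_pos: [522.4, 3.7, 390.8]
orientation: [2.368, 2.064, 0.001]
ft_force: [0.7, 0.2, -0.1]
width: 59.6
t: 43.55
ee_pos: [523.1, 3.2, 388.6]
orientation: [3.135, -0.206, -0.0]
ft_force: [-1.0, -0.3, 0.9]
width: 59.9
TCP [523.1   3.2 388.6] shift cm [13.86  9.24  1.86] jawaxis deg -7.5 z [-0. -0. -1.] w 59.9 t 43.55
950 ((532.7097778320312, -7.008230209350586), 22.32826042175293) 80.82726225554634
782 ((510.9390563964844, -165.64804077148438), 22.882387161254883) 80.31077967665017
```

View pics/w8.png

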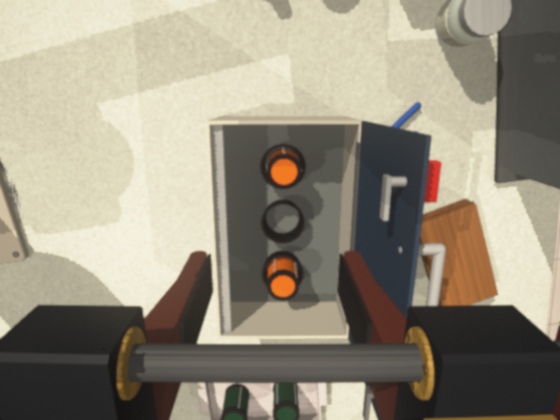

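Both fresh cartridges are seated: orange at (283,165) and (283,275), tops at 80.8 and 80.3 mm, the same as the spent ones were. The spent ones show in the tray at the bottom. Now back to the bar.

```bash
python3 -m inch '[{"tx":4.6,"ty":3.1,"tz":0,"ax":0,"ay":0,"az":0,"jaw":0.24},{"tx":4.6,"ty":3.1,"tz":0,"ax":0,"ay":0,"az":0,"jaw":0.24},{"tx":4.6,"ty":3.1,"tz":0,"ax":0,"ay":0,"az":0,"jaw":0.24},{"tx":0,"ty":0,"tz":0,"ax":0,"ay":0,"az":0,"jaw":0.24},{"tx":0,"ty":0,"tz":0,"ax":0,"ay":0,"az":0,"jaw":0.24}]';python3 - <<'E'
from h import *
goto((648.5,-106.5,248)); im,dp,C=snap('wrist','w9.png')
E
```

```text
t: 44.22
ee_pos: [647.3, -107.0, 388.0]
orientation: [-3.134, 0.205, 0.002]
ft_force: [-1.1, -0.3, -0.3]
width: 21.3
TCP [ 647.3 -107.   388. ] shift cm [ 0.13 -0.06 14.  ] jawaxis deg -7.5 z [-0.001  0.001 -1.   ] w 21.3 t 44.23
```

View pics/w9.png

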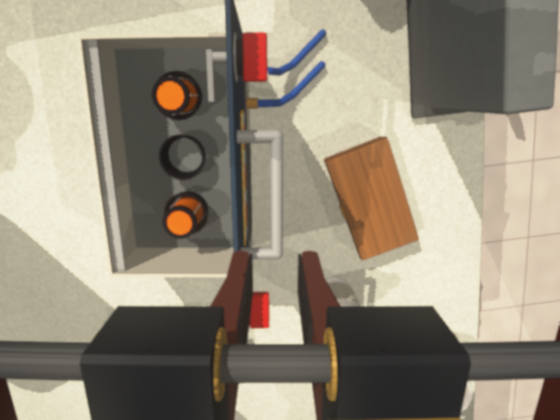

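The bar at column 276 is centred between the fingers. Descending and gripping.

```bash
python3 -m inch '[{"tx":0.1,"ty":0,"tz":4,"ax":0,"ay":0,"az":0,"jaw":0.24},{"tx":0,"ty":0,"tz":3,"ax":0,"ay":0,"az":0,"jaw":0.24},{"tx":0,"ty":0,"tz":2,"ax":0,"ay":0,"az":0,"jaw":0.24},{"tx":0,"ty":0,"tz":2,"ax":0,"ay":0,"az":0,"jaw":0.24},{"tx":0,"ty":0,"tz":1.5,"ax":0,"ay":0,"az":0,"jaw":0.24},{"tx":0,"ty":0,"tz":1.5,"ax":0,"ay":0,"az":0,"jaw":0.24},{"tx":0,"ty":0,"tz":0,"ax":0,"ay":0,"az":0,"jaw":0.24},{"tx":0,"ty":0,"tz":0,"ax":0,"ay":0,"az":0,"jaw":0},{"tx":0,"ty":0,"tz":0,"ax":0,"ay":0,"az":0,"jaw":0},{"tx":0,"ty":0,"tz":0,"ax":0,"ay":0,"az":0,"jaw":0}]'
```

```text
t: 45.52
ee_pos: [649.0, -107.4, 249.1]
orientation: [3.135, -0.208, 0.001]
ft_force: [-1.1, -0.3, 0.9]
width: 9.2
```

```bash
python3 -m inch '[{"tx":-1.51,"ty":0,"tz":-0.31,"ax":0,"ay":0,"az":0,"jaw":0},{"tx":-1.53,"ty":0,"tz":-0.16,"ax":0,"ay":0,"az":0,"jaw":0},{"tx":-1.54,"ty":0,"tz":0,"ax":0,"ay":0,"az":0,"jaw":0},{"tx":-1.53,"ty":0,"tz":0.15,"ax":0,"ay":0,"az":0,"jaw":0},{"tx":-1.51,"ty":0,"tz":0.3,"ax":0,"ay":0,"az":0,"jaw":0},{"tx":-1.47,"ty":0,"tz":0.45,"ax":0,"ay":0,"az":0,"jaw":0},{"tx":0,"ty":0,"tz":0,"ax":0,"ay":0,"az":0,"jaw":0}]'; python3 -m inch '[{"tx":-1.42,"ty":0,"tz":0.6,"ax":0,"ay":0,"az":0,"jaw":0},{"tx":-1.35,"ty":0,"tz":0.73,"ax":0,"ay":0,"az":0,"jaw":0},{"tx":-1.27,"ty":0,"tz":0.87,"ax":0,"ay":0,"az":0,"jaw":0},{"tx":-1.18,"ty":0,"tz":0.99,"ax":0,"ay":0,"az":0,"jaw":0},{"tx":0,"ty":0,"tz":0,"ax":0,"ay":0,"az":0,"jaw":0}]'
```

```text
t: 46.4
ee_pos: [556.0, -94.9, 244.3]
orientation: [-3.134, 0.208, 0.005]
ft_force: [-5.5, 1.0, 7.4]
width: 9.4
t: 47.02
ee_pos: [504.2, -88.1, 210.6]
orientation: [-3.134, 0.208, 0.008]
ft_force: [-2.2, -0.4, -3.8]
width: 9.2
```

```bash
python3 -m inch '[{"tx":-1.07,"ty":0,"tz":1.1,"ax":0,"ay":0,"az":0,"jaw":0},{"tx":-0.96,"ty":0,"tz":1.2,"ax":0,"ay":0,"az":0,"jaw":0},{"tx":-0.83,"ty":0,"tz":1.29,"ax":0,"ay":0,"az":0,"jaw":0},{"tx":-0.7,"ty":0,"tz":1.37,"ax":0,"ay":0,"az":0,"jaw":0},{"tx":0,"ty":0,"tz":0,"ax":0,"ay":0,"az":0,"jaw":0}]'; python3 -m inch '[{"tx":-0.3,"ty":0,"tz":0.7,"ax":0,"ay":0,"az":0,"jaw":0},{"tx":-0.26,"ty":0,"tz":0.73,"ax":0,"ay":0,"az":0,"jaw":0},{"tx":-0.2,"ty":0,"tz":0.6,"ax":0,"ay":0,"az":0,"jaw":0},{"tx":-0.1,"ty":0,"tz":0.4,"ax":0,"ay":0,"az":0,"jaw":0},{"tx":0,"ty":0,"tz":0,"ax":0,"ay":0,"az":0,"jaw":0}]'; python3 -c "
from h import *
goto((460.2,-81,132.2))"
```

```text
t: 47.65
ee_pos: [470.3, -83.6, 161.4]
orientation: [-3.134, 0.208, 0.005]
ft_force: [-0.7, -1.9, -4.7]
width: 9.6
t: 48.28
ee_pos: [462.0, -82.4, 137.9]
orientation: [-3.134, 0.208, 0.004]
ft_force: [-4.9, -1.1, -2.2]
width: 9.1
TCP [462.  -82.4 137.9] shift cm [-0.2  -0.11  0.57] jawaxis deg -7.6 z [-0.003  0.    -1.   ] w 9.1 t 48.27
```

```bash
python3 -m inch '[{"tx":-0.1,"ty":0,"tz":0.3,"ax":0,"ay":0,"az":0,"jaw":0},{"tx":0,"ty":0,"tz":0.2,"ax":0,"ay":0,"az":0,"jaw":0},{"tx":0,"ty":0,"tz":0.1,"ax":0,"ay":0,"az":0,"jaw":0},{"tx":0,"ty":0,"tz":0,"ax":0,"ay":0,"az":0,"jaw":0}]'
```

```text
t: 48.78
ee_pos: [460.6, -82.2, 132.2]
orientation: [-3.134, 0.208, 0.006]
ft_force: [-7.8, -1.1, 1.8]
width: 9.1
```

```bash
python3 -m inch '[{"tx":0,"ty":0,"tz":0.2,"ax":0,"ay":0,"az":0,"jaw":0},{"tx":0,"ty":0,"tz":0.1,"ax":0,"ay":0,"az":0,"jaw":0},{"tx":0,"ty":0,"tz":0,"ax":0,"ay":0,"az":0,"jaw":0}]'
```

```text
t: 49.15
ee_pos: [460.1, -82.2, 129.8]
orientation: [-3.134, 0.208, 0.007]
ft_force: [-11.6, 0.5, 12.9]
width: 9.1
```

```bash
python3 -m inch '[{"tx":0,"ty":0,"tz":0,"ax":0,"ay":0,"az":0,"jaw":0.4},{"tx":0,"ty":0,"tz":0,"ax":0,"ay":0,"az":0,"jaw":0.4},{"tx":0,"ty":0,"tz":-3,"ax":0,"ay":0,"az":0,"jaw":0.4},{"tx":0,"ty":0,"tz":-4,"ax":0,"ay":0,"az":0,"jaw":0.4},{"tx":0.2,"ty":5.1,"tz":0,"ax":0,"ay":0,"az":0,"jaw":0.4},{"tx":0.2,"ty":5,"tz":0,"ax":0,"ay":0,"az":0,"jaw":0.4},{"tx":0,"ty":0,"tz":0,"ax":0,"ay":0,"az":0,"jaw":0.4}]';python3 - <<'E'
from h import *
goto((452,-183.7,125.5)); im,dp,C=snap('wrist','w10.png')
hsv=cv2.cvtColor(im,cv2.COLOR_RGB2HSV);H,S,V=[hsv[...,i].astype(int) for i in range(3)]
red=((H<5)|(H>174))&(S>150)&(V>90)&(np.arange(420)[:,None]<275)&(abs(np.arange(560)-280)<45)
r,c=np.nonzero(red);W=onplane('wrist',np.c_[c,r],137.5,C);print(len(r),len(r) and cv2.minAreaRect(W[:,:2].astype(np.float32)))
E
```

```text
t: 50.02
ee_pos: [453.5, -185.9, 200.0]
orientation: [3.133, -0.214, 0.004]
ft_force: [-0.6, 0.2, -0.9]
width: 35.0
TCP [ 453.5 -185.9  200. ] shift cm [-0.2  -0.2   7.45] jawaxis deg -7.8 z [ 0.002 -0.001 -1.   ] w 35.0 t 50.02
690 ((452.3285827636719, -181.35792541503906), (35.835086822509766, 9.480772972106934), 82.33757019042969)
```

View pics/w10.png

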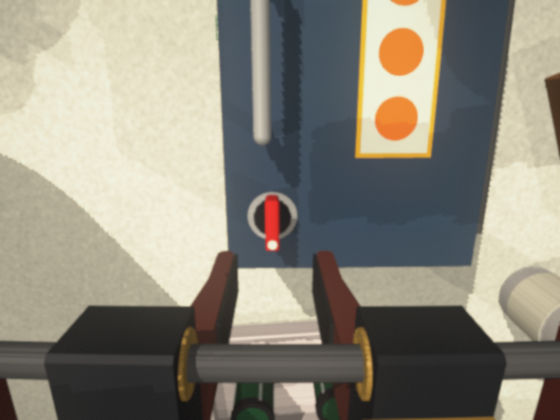

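The panel is shut and the right wing at (272,222) lies along the edge. Gripping it and turning clockwise.

```bash
python3 -m inch '[{"tx":-0.15,"ty":-0.2,"tz":2.4,"ax":0,"ay":0,"az":0,"jaw":0.4},{"tx":0,"ty":0,"tz":3,"ax":0,"ay":0,"az":0,"jaw":0.4},{"tx":0,"ty":0,"tz":2,"ax":0,"ay":0,"az":0,"jaw":0.4},{"tx":0,"ty":0,"tz":0,"ax":0,"ay":0,"az":0,"jaw":0.4},{"tx":0,"ty":0,"tz":0,"ax":0,"ay":0,"az":0,"jaw":0},{"tx":0,"ty":0,"tz":0,"ax":0,"ay":0,"az":0,"jaw":0},{"tx":0,"ty":0,"tz":0,"ax":0,"ay":0,"az":0,"jaw":0},{"tx":0,"ty":0,"tz":0,"ax":0,"ay":0,"az":0,"jaw":0}]'; python3 -m inch '[{"tx":0,"ty":0,"tz":0,"ax":0,"ay":0,"az":8,"jaw":0},{"tx":0,"ty":0,"tz":0,"ax":0,"ay":0,"az":10,"jaw":0},{"tx":0,"ty":0,"tz":0,"ax":0,"ay":0,"az":10,"jaw":0},{"tx":0,"ty":0,"tz":0,"ax":0,"ay":0,"az":10,"jaw":0},{"tx":0,"ty":0,"tz":0,"ax":0,"ay":0,"az":10,"jaw":0},{"tx":0,"ty":0,"tz":0,"ax":0,"ay":0,"az":10,"jaw":0},{"tx":0,"ty":0,"tz":0,"ax":0,"ay":0,"az":10,"jaw":0},{"tx":0,"ty":0,"tz":0,"ax":0,"ay":0,"az":10,"jaw":0},{"tx":0,"ty":0,"tz":0,"ax":0,"ay":0,"az":10,"jaw":0},{"tx":0,"ty":0,"tz":0,"ax":0,"ay":0,"az":3,"jaw":0},{"tx":0,"ty":0,"tz":0,"ax":0,"ay":0,"az":0,"jaw":0}]'; python3 -m inch '[{"tx":0,"ty":0,"tz":0,"ax":0,"ay":0,"az":0,"jaw":0.4},{"tx":0,"ty":0,"tz":0,"ax":0,"ay":0,"az":0,"jaw":0.4},{"tx":0,"ty":0,"tz":-3,"ax":0,"ay":0,"az":0,"jaw":0.4},{"tx":0,"ty":0,"tz":-4,"ax":0,"ay":0,"az":0,"jaw":0.4},{"tx":0,"ty":0,"tz":0,"ax":0,"ay":0,"az":0,"jaw":0.4}]'; python3 -c "
from h import *
goto((480.5,26,195))"
```

```text
t: 51.08
ee_pos: [452.4, -181.1, 126.2]
orientation: [3.134, -0.208, 0.003]
ft_force: [1.3, 1.1, 4.5]
width: 8.4
t: 52.45
ee_pos: [454.9, -184.4, 126.4]
orientation: [-2.049, 2.379, -0.015]
ft_force: [6.1, -14.3, -9.5]
width: 8.8
t: 53.08
ee_pos: [452.9, -181.4, 197.9]
orientation: [-2.047, 2.38, -0.007]
ft_force: [-0.1, -0.6, 0.3]
width: 35.2
TCP [ 452.9 -181.4  197.9] shift cm [-20.92   0.37   0.27] jawaxis deg -98.6 z [ 0.004 -0.002 -1.   ] w 35.2 t 53.08
```

```bash
python3 -m inch '[{"tx":-5.2,"ty":0.1,"tz":0,"ax":0,"ay":0,"az":0,"jaw":0.4},{"tx":-5.2,"ty":0.1,"tz":0,"ax":0,"ay":0,"az":0,"jaw":0.4},{"tx":-5.2,"ty":0.1,"tz":0,"ax":0,"ay":0,"az":0,"jaw":0.4},{"tx":-5.3,"ty":0,"tz":0,"ax":0,"ay":0,"az":0,"jaw":0.4},{"tx":0,"ty":0,"tz":0,"ax":0,"ay":0,"az":-10.1,"jaw":0.4},{"tx":0,"ty":0,"tz":0,"ax":0,"ay":0,"az":-10.1,"jaw":0.4},{"tx":0,"ty":0,"tz":0,"ax":0,"ay":0,"az":-10.1,"jaw":0.4},{"tx":0,"ty":0,"tz":0,"ax":0,"ay":0,"az":-10.1,"jaw":0.4},{"tx":0,"ty":0,"tz":0,"ax":0,"ay":0,"az":-10.1,"jaw":0.4},{"tx":0,"ty":0,"tz":0,"ax":0,"ay":0,"az":-10.1,"jaw":0.4},{"tx":0,"ty":0,"tz":0,"ax":0,"ay":0,"az":-10.1,"jaw":0.4},{"tx":0,"ty":0,"tz":0,"ax":0,"ay":0,"az":-10.1,"jaw":0.4}]'; python3 -m inch '[{"tx":0,"ty":0,"tz":0,"ax":0,"ay":0,"az":-10.1,"jaw":0.4},{"tx":0,"ty":0,"tz":0,"ax":0,"ay":0,"az":0,"jaw":0.4},{"tx":0,"ty":0,"tz":0,"ax":0,"ay":0,"az":0,"jaw":0.4}]';python3 - <<'E'
from h import *
goto((480.5,26,126)); im,dp,C=snap('wrist')
hsv=cv2.cvtColor(im,cv2.COLOR_RGB2HSV);H,S,V=[hsv[...,i].astype(int) for i in range(3)]
red=((H<5)|(H>174))&(S>150)&(V>90)&(np.arange(420)[:,None]<275)&(abs(np.arange(560)-280)<45)
r,c=np.nonzero(red);W=onplane('wrist',np.c_[c,r],137.5,C);print(len(r),len(r) and cv2.minAreaRect(W[:,:2].astype(np.float32)))
E
```

```text
t: 54.58
ee_pos: [478.7, 26.2, 194.2]
orientation: [3.105, -0.477, -0.004]
ft_force: [0.2, -0.1, -0.2]
width: 35.2
t: 54.95
ee_pos: [479.3, 26.2, 194.9]
orientation: [3.134, -0.216, -0.002]
ft_force: [0.2, -0.3, 0.5]
width: 35.0
TCP [479.3  26.2 194.9] shift cm [0.13 0.   6.89] jawaxis deg -7.9 z [-0.001  0.    -1.   ] w 35.0 t 54.95
719 ((479.2878723144531, 27.38326644897461), (36.11637496948242, 9.335566520690918), 82.39397430419922)
```

```bash
python3 -m inch '[{"tx":0,"ty":0,"tz":1.9,"ax":0,"ay":0,"az":0,"jaw":0.4},{"tx":0,"ty":0,"tz":3,"ax":0,"ay":0,"az":0,"jaw":0.4},{"tx":0,"ty":0,"tz":2,"ax":0,"ay":0,"az":0,"jaw":0.4},{"tx":0,"ty":0,"tz":0,"ax":0,"ay":0,"az":0,"jaw":0.4},{"tx":0,"ty":0,"tz":0,"ax":0,"ay":0,"az":0,"jaw":0},{"tx":0,"ty":0,"tz":0,"ax":0,"ay":0,"az":0,"jaw":0},{"tx":0,"ty":0,"tz":0,"ax":0,"ay":0,"az":0,"jaw":0},{"tx":0,"ty":0,"tz":0,"ax":0,"ay":0,"az":0,"jaw":0}]'; python3 -m inch '[{"tx":0,"ty":0,"tz":0,"ax":0,"ay":0,"az":8,"jaw":0},{"tx":0,"ty":0,"tz":0,"ax":0,"ay":0,"az":10,"jaw":0},{"tx":0,"ty":0,"tz":0,"ax":0,"ay":0,"az":10,"jaw":0},{"tx":0,"ty":0,"tz":0,"ax":0,"ay":0,"az":10,"jaw":0},{"tx":0,"ty":0,"tz":0,"ax":0,"ay":0,"az":10,"jaw":0},{"tx":0,"ty":0,"tz":0,"ax":0,"ay":0,"az":10,"jaw":0},{"tx":0,"ty":0,"tz":0,"ax":0,"ay":0,"az":10,"jaw":0},{"tx":0,"ty":0,"tz":0,"ax":0,"ay":0,"az":10,"jaw":0},{"tx":0,"ty":0,"tz":0,"ax":0,"ay":0,"az":10,"jaw":0},{"tx":0,"ty":0,"tz":0,"ax":0,"ay":0,"az":3,"jaw":0},{"tx":0,"ty":0,"tz":0,"ax":0,"ay":0,"az":0,"jaw":0}]'; python3 -m inch '[{"tx":0,"ty":0,"tz":0,"ax":0,"ay":0,"az":0,"jaw":0.4},{"tx":0,"ty":0,"tz":0,"ax":0,"ay":0,"az":0,"jaw":0.4},{"tx":0,"ty":0,"tz":-3,"ax":0,"ay":0,"az":0,"jaw":0.4},{"tx":0,"ty":0,"tz":-5,"ax":0,"ay":0,"az":0,"jaw":0.4},{"tx":5,"ty":2,"tz":-5,"ax":0,"ay":0,"az":0,"jaw":0.4},{"tx":5,"ty":2,"tz":-5,"ax":0,"ay":0,"az":0,"jaw":0.4},{"tx":0,"ty":0,"tz":-5,"ax":0,"ay":0,"az":0,"jaw":0.4},{"tx":0,"ty":0,"tz":0,"ax":0,"ay":0,"az":0,"jaw":0.4}]'; python3 - <<'E'
from h import *
goto((0,0,0));im,dp,C=snap('wrist','w11.png')
g=np.mgrid[0:240,0:560]; P=cloud('wrist',np.c_[g[1].ravel(),g[0].ravel()],dp,C)
# panel tilt: fit plane
s=(abs(P[:,2]-114)<8)&(P[:,0]>490)&(P[:,0]<585)&(abs(P[:,1]+85)<110);A=np.c_[P[s][:,:2],np.ones(s.sum())]
print('plane',np.linalg.lstsq(A,P[s][:,2],rcond=None)[0])
E
```

```text
t: 56.0
ee_pos: [479.2, 26.3, 127.1]
orientation: [-3.134, 0.211, 0.001]
ft_force: [-3.1, 0.7, 5.2]
width: 8.9
t: 57.38
ee_pos: [481.1, 24.0, 127.2]
orientation: [2.048, -2.382, 0.007]
ft_force: [2.9, -14.0, -1.6]
width: 8.9
t: 58.38
ee_pos: [435.1, -53.2, 345.5]
orientation: [-2.042, 2.38, -0.009]
ft_force: [0.4, -0.8, -0.4]
width: 35.2
TCP [435.1 -53.2 345.5] shift cm [ 1.37 44.09 34.19] jawaxis deg -98.8 z [ 0.008 -0.001 -1.   ] w 35.2 t 58.38
plane [2.78638333e-03 3.43175007e-04 1.13360941e+02]
```

View pics/w11.png

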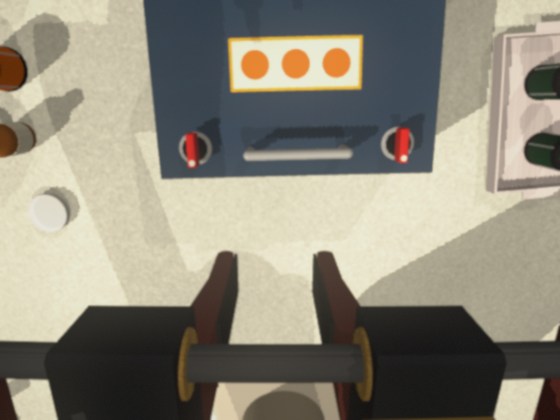

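Both wings are across the edge with white dots to the front, at (192,150) and (403,145). The panel is flat (slope 0.003) and the spent cartridges are in the tray at right. Handing in.

```bash
python3 -m inch '[{"tx":0,"ty":0,"tz":0,"ax":0,"ay":0,"az":0,"jaw":0.4},{"tx":0,"ty":0,"tz":0,"ax":0,"ay":0,"az":0,"jaw":0.4}]'; python3 -c "
from h import *
print(ctrl.close_job())"
```

```text
t: 58.68
ee_pos: [432.7, -52.3, 340.1]
orientation: [2.046, -2.381, -0.003]
ft_force: [-0.8, -0.8, 0.2]
width: 35.3
the job is handed in; nothing more can be done
None
```

The desiccant change is done and I handed the job in at about 58.7 s of the 210 s; the hand-in reports no verdict.

**What I did:** I unlocked both fasteners and opened the panel to about 1.6 rad. Both spent cartridges went into the tray, and the two fresh 45 mm ones into the left and right sockets; the middle socket was empty from the start and stays empty. I then lowered the panel by its handle at about 0.8 rad/s and turned both fasteners back to locked.

**Last checks:**
- **Fresh cartridges:** both stand within 2 mm of where the spent ones stood. Their tops are at 80.8 and 80.3 mm, matching the spent ones, so they are fully home.
- **Spent cartridges:** both are visible standing in the tray.
- **Panel:** its slope measures 0.003 rad, so it is shut.
- **Fasteners:** both wings lie across the front edge with their white dots to the front, each turned about 91°.
- **Left on the bench:** the narrow and wide cartridges had not moved when last measured, before the fresh ones were placed. The robot never touched the other things, though I did not measure them all again at the end.

No check failed or disagreed. One early move was refused for missing values, which cost nothing but a picture.

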